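Dry the washed reel spools in the bench dryer

TASK

Load the bench dryer with the washed reel spools. First turn the dryer's selector to off, then draw the carriage all the way out, stand every brass spool in it with its spindle up, slide the carriage fully home under the hood, and last turn the selector to the two-dot mark. Do not knock over or shove away the other things on the bench.

Things in the scene. Friction and masses are not known exactly. Their poses are not given: they have to be found in the camera images.
- spool1: Brass reel spool: two flanges 64 mm across, 6 mm thick, on a 44 mm barrel, 38 mm high in all; a steel spindle 16 mm across stands 30 mm above the upper flange on the axis; overall height 68 mm, 100 to 200 g. Stands on its lower flange. Origin: centre of the underside; z along the spindle, up. 2 to 4 such spools are present.
- spool2: Another reel spool, identical to spool1; may be absent.
- spool3: Another reel spool, identical to spool1; may be absent.
- spool4: Another reel spool, identical to spool1; may be absent.
- carriage (a joint): Travel of the dryer's aluminium carriage (a shallow tray) along its guides, in m: 0 = fully home under the hood, 0.190 = all the way out, towards the robot. Stays where it is left; about 1.2 N of friction.
- carriage_in (a point): Centre of the carriage's inner floor, 17 mm above the table, moving with it. Inside 156 by 156 mm, rim 21 mm above the floor: room for four spools, two rows of two at 76 mm pitch. -x: the way it draws out; z up. Hood's underside 113 mm above this floor, its front edge over x = -70 mm of this frame when the carriage is home: drawn out, the tray is clear of the hood.
- carriage_handle (a point): Middle of the carriage's black handle, an upright plate 12 mm thick (along the carriage's x), 70 mm wide (along y), from 20 to 80 mm above the table; this point is 58 mm above the table, 150 mm in front of carriage_in. Axes as for carriage_in. Pinch it from above across its thickness.
- dial (a joint): Angle of the selector on the dryer's control box, rad, growing clockwise seen from above. Four detents where it snaps to rest: 0 = off (bar mark), 0.7 = one dot, 1.4 = two dots, 2.1 = three dots; end stops just past 0 and 2.1. At most about 0.3 N m to turn; let go between two marks it snaps to one of them.
- dial_grip (a point): On the selector's vertical axis, mid-height of its grip bar, 122 mm above the table. Knob: black disc 60 mm across with an upright bar 60 mm long (along this point's x), 14 mm thick (y), from 104 to 136 mm above the table. The point turns with the knob; x points to the bar's end with the white line (the pointer). z up.
- control: The dryer's control box, grey, 110 by 130 mm and 90 mm high, fixed to the table, the selector at the centre of its top and the marks (a bar, one dot, two dots, three dots) around the far side of the knob. Origin: centre of its underside. It may stand left or right of the dryer.
- dryer: The bench dryer, fixed, red: a hood 175 by 236 mm, 200 mm high, open at the front (its -x side), on a base with guides reaching out to the front. Origin at table height under the centre of the carriage when that is fully home; x points away from the robot, along the guides.
- charger: Black battery charger, a box 110 by 130 mm, 98 mm high, fixed, on the other side of the dryer from the control box; not needed. Origin: centre of its underside.
- tin: Bystander: a closed steel tin 62 mm across, 55 mm high, among the spools. Origin: centre of its underside.
- jar: Bystander: an amber jar with a white cap, 60 mm across, 65 mm high, among the spools. Origin: centre of its underside.
- spray: Bystander: spray can 62 mm across, 190 mm high. Origin: centre of its underside.
- tub: Bystander: white plastic tub 100 mm across, 90 mm high. Origin: centre of its underside.
There are look-alikes about, which are no part of the job. What is shaped like the spool1 but red or turquoise is not meant.

How it is judged (in metres and radians):
On the way, in this order (a step that is already met when the one before it is completed fails the run):
1. the selector is at off (value of joint dial between -0.15 and 0.15 rad), for 0.3 s.
2. the carriage is drawn all the way out, the selector still at off (all of step 1 and value of joint carriage above 0.175 m), for 0.2 s.
3. every spool stands in the carriage, spindle up, the carriage still out from under the hood (x of spool1 in the frame of carriage_in between -0.056 and 0.056 m and y of spool1 in the frame of carriage_in between -0.056 and 0.056 m and z of spool1 in the frame of carriage_in between -0.006 and 0.006 m and angle between each of spool1, spool2, spool3, spool4's own z axis and vertical below 0.12 rad and x of spool2 in the frame of carriage_in between -0.056 and 0.056 m and y of spool2 in the frame of carriage_in between -0.056 and 0.056 m and z of spool2 in the frame of carriage_in between -0.006 and 0.006 m and x of spool3 in the frame of carriage_in between -0.056 and 0.056 m and y of spool3 in the frame of carriage_in between -0.056 and 0.056 m and z of spool3 in the frame of carriage_in between -0.006 and 0.006 m and x of spool4 in the frame of carriage_in between -0.056 and 0.056 m and y of spool4 in the frame of carriage_in between -0.056 and 0.056 m and z of spool4 in the frame of carriage_in between -0.006 and 0.006 m and value of joint carriage above 0.12 m), for 0.2 s.
4. the carriage is fully home with every spool standing in it, the selector still at off (all of step 1 and x of spool1 in the frame of carriage_in between -0.056 and 0.056 m and y of spool1 in the frame of carriage_in between -0.056 and 0.056 m and z of spool1 in the frame of carriage_in between -0.006 and 0.006 m and angle between each of spool1, spool2, spool3, spool4's own z axis and vertical below 0.12 rad and x of spool2 in the frame of carriage_in between -0.056 and 0.056 m and y of spool2 in the frame of carriage_in between -0.056 and 0.056 m and z of spool2 in the frame of carriage_in between -0.006 and 0.006 m and x of spool3 in the frame of carriage_in between -0.056 and 0.056 m and y of spool3 in the frame of carriage_in between -0.056 and 0.056 m and z of spool3 in the frame of carriage_in between -0.006 and 0.006 m and x of spool4 in the frame of carriage_in between -0.056 and 0.056 m and y of spool4 in the frame of carriage_in between -0.056 and 0.056 m and z of spool4 in the frame of carriage_in between -0.006 and 0.006 m and value of joint carriage below 0.008 m), for 0.3 s.
5. the selector is at the two-dot mark (value of joint dial between 1.25 and 1.55 rad), for 0.4 s.
At the end, for the whole second after the job is handed in: The carriage is fully home (within 8 mm), every spool present stands in it on its flange, spindle up (within 0.12 rad) and at rest, and the selector is at the two-dot mark (1.4, within 0.15 rad) (all of step 5 and x of spool1 in the frame of carriage_in between -0.056 and 0.056 m and y of spool1 in the frame of carriage_in between -0.056 and 0.056 m and z of spool1 in the frame of carriage_in between -0.006 and 0.006 m and angle between each of spool1, spool2, spool3, spool4's own z axis and vertical below 0.12 rad and x of spool2 in the frame of carriage_in between -0.056 and 0.056 m and y of spool2 in the frame of carriage_in between -0.056 and 0.056 m and z of spool2 in the frame of carriage_in between -0.006 and 0.006 m and x of spool3 in the frame of carriage_in between -0.056 and 0.056 m and y of spool3 in the frame of carriage_in between -0.056 and 0.056 m and z of spool3 in the frame of carriage_in between -0.006 and 0.006 m and x of spool4 in the frame of carriage_in between -0.056 and 0.056 m and y of spool4 in the frame of carriage_in between -0.056 and 0.056 m and z of spool4 in the frame of carriage_in between -0.006 and 0.006 m and value of joint carriage below 0.008 m and linear speed of each of spool1, spool2, spool3, spool4 below 0.02 m/s); the robot touches nothing.
It fails at once if a bystander (tin, jar, spray can, tub) is knocked over or shoved more than 8 cm (angle between any of tin, jar, spray, tub's own z axis and vertical above 0.6 rad or distance of any of tin, jar, spray, tub from where it was at the start of the episode above 0.08 m).
Of spool1, spool2, spool3, spool4 only 2 to 4 are there at a start; the rules pass over those that are not, and their reading is None.
At some moment in a run one of spool1, spool2, spool3, spool4 may be knocked a few centimetres aside while the robot is not near it.
It also fails if it takes over 210 s, if anything falls off the work surface, if the arm or the gripper's body presses on something with over 40 N, if the wrist force passes 120 N, or if a joint passes its speed limit or range.

ROBOT

A 6-joint arm with a two-finger parallel gripper is mounted at the origin on the work surface. World frame = base frame: x ahead of the robot, y to its left, z up, the work surface at z = 0. Lengths are in m, angles in degrees, forces in N, time in s.
With the tool pointing down it reaches from about 0.35 to 0.85 m from the base axis. Payload 8.1 kg.
Tool frame: the origin (TCP) lies midway between the tips of the shut fingers; the grasp point (between the pads) lies 19 mm behind it; z points along the fingers, y is the line along which they close (so a half turn about z gives the same grasp; the last joint's range is limited). The gripper opens to 85 mm and grips with 20 to 120 N. Pads are 22 mm wide; open, the fingers measure 114 mm over their backs; the gripper's body (76 mm by 85 mm) begins 54 mm behind the grasp point. The pads swing forward as they close: fully open they stand 13 mm farther back than shut.
Start: joints at [71.196, 7.471, 85.268, -0, 87.261, -4.893], TCP at [0.144, 0.582, 0.231] pointing down, gripper open.
Joint ranges: [-169.43, 169.43], [-51.17, 129.36], [1.28, 143.12], [-76.62, 256.62], [0, 156.53], [-152.29, 152.29]. Speed limits (degrees/s): [136.94, 136.94, 159.86, 180, 180, 180].

INTERFACE

Orientations are given as a 3x3 rotation matrix whose columns are the frame's x, y, z axes.
In Python, from plant import state, grab_frame, camera_info, job_done gives the robot as it stands.
- The arm moves only by the tool drive_tool, never from a script. Its argument "rows" is a list of rows, each a list of 7 numbers: the closure, from -1 (fully open) to 1 (shut), then the shift along the tool's x, y, z scaled (see below), then the turn, a rotation vector about the tool's x, y, z scaled (see below). A call has 1 to 8 rows; each row is the pose to reach, as a shift and turn from the pose commanded when the call began, along the tool's axes at that moment, turning the shorter way round; what a row does not reach only later rows make up. The controller multiplies each number of a shift by 300 mm and each number of a turn by pi rad. A row lasts 1/8 s, in which the tool goes at most 62.5 mm and 10.7 degrees, less where a joint would pass 70% of its speed; a pose out of reach is approached as far as the arm can. A call with a number of a shift or a turn outside -1 to 1 is refused whole. A call with a gripper value outside its range is refused whole. The fingers move at their own pace and stop on an object; "grip_force" is the grip in N (left out, the last holds). Time passes only in rows, so rows that repeat a pose let the fingers close. It gives the time, the measured TCP pose, the force, the opening and the grip force at its end, in the units of the state.
- state(): the state, without advancing time (a new reading comes with each control period).
- grab_frame(name): name is "scene" or "side" or "wrist"; returns (picture, depth): 384x512x3 uint8, blue, green, red; 384x512 float32, m along the optical axis (not along the pixel's ray), 0 where there is no reading.
- camera_info(name): a dict with "fovy" (degrees; the focal length in pixels is half the picture's height over the tangent of half this angle, whatever the lens; pixels are square), "cx", "cy" (the principal point, pixels), "cam_to_world" (4x4, takes a point from camera to world coordinates); the wrist camera has in their place "hand_eye" (4x4, takes a point from camera to tool coordinates, whose origin is the TCP and whose axes are the flange's). Camera axes: x right, y up, looking along -z (the intrinsics and any distortion apply to the point x, -y, -z); pixel columns grow to the right and rows downward; lengths in m; the calibration is good to about 2 mm. A picture is of the moment at which its call begins: read the wrist's pose just before it. camera_info takes no time and is no camera call.
- job_done(): hands the job in; it is judged then, once.
The state is a dict: "time_s": time; "qpos": joint angles; "joint_velocities": joint speeds; "joint_torque": joint torques, N m; "position": TCP position; "orientation": TCP orientation; "wrist_force": force on the tool from outside, world axes, zero at the start; "wrist_torque": the same for the moment, N m; "grip_width": finger opening in m; "grip_force": force on a finger pad.
Only numpy, scipy, OpenCV 4.12 (cv2) and the standard library are available. Lean on these libraries where they do the work, as an engineer would, in place of code of your own. Each camera call takes 0.05 s, during which the arm holds its last target. There are 200 camera calls.

## Working session

There is one attempt and no reset: what is moved stays moved. The work goes in short steps, Python scripts to look and compute and a tool call to move; the robot and the scene stay as the last step left them, time stands still between calls to the robot, and variables do not carry over. Pictures are saved under pics/ and viewed, at most 14 in all, crops included, and the job is handed in when it is done.

Besides the shell and the picture viewer there is one more tool, called after "Emit:" as a command line: name --pt "numbers of a row" for each row, then --argument value for the rest. drive_tool: Moves the arm, as the interface text tells. Its arguments: {"type":"object","properties":{"rows":{"type":"array"},"grip_force":{"type":"number"}},"required":["rows"]}

```bash
mkdir -p pics; ls; python3 - <<'E'
from plant import *
import cv2,json,numpy as np
s=state();print(s)
for n in("scene","side","wrist"):
    c=camera_info(n);print(n,{k:(np.round(v,4).tolist() if k not in('x',) and not isinstance(v,str) else v) for k,v in c.items()})
    p,d=grab_frame(n);cv2.imwrite(f"pics/{n}0.png",p);np.save(f"pics/{n}0.npy",d);print((d>0).mean())
E
```

```text
pics
{'time_s': 0.0, 'qpos': array([ 7.11965732e+01,  7.51539403e+00,  8.53297047e+01, -1.11439331e-03,
        8.72612035e+01, -4.89256710e+00]), 'joint_velocities': array([ 0.0703043 ,  0.06551664, -0.03334733,  0.13210886,  0.07309805,
       -0.00831737]), 'joint_torque': array([ 2.70210250e-03, -5.69411445e+01, -5.00549948e+01,  1.50779401e-04,
        1.53220753e-02,  6.56990920e-06]), 'position': array([0.14404916, 0.5818839 , 0.23023737]), 'orientation': array([[-9.70671119e-01,  2.40410570e-01, -5.79621162e-04],
       [ 2.40411229e-01,  9.70669529e-01, -1.76256611e-03],
       [ 1.38881076e-04, -1.85021946e-03, -9.99998279e-01]]), 'wrist_force': array([ 0.14765936, -0.35436565, -0.33152536]), 'wrist_torque': array([-0.02738579, -0.01655726, -0.0054113 ]), 'grip_force': 0.0, 'grip_width': 0.08532855154098815}
scene {'fovy': 44.6867, 'cx': 260.9946, 'cy': 189.4525, 'cam_to_world': [[-0.4208, -0.8597, 0.2894, 0.9633], [0.9071, -0.3968, 0.1402, 0.1995], [-0.0057, 0.3215, 0.9469, 1.4854], [0.0, 0.0, 0.0, 1.0]]}
0.9959716796875
side {'fovy': 51.1905, 'cx': 259.2336, 'cy': 192.7478, 'cam_to_world': [[0.9896, 0.1106, -0.092, 0.399], [-0.1428, 0.6797, -0.7195, -0.975], [-0.017, 0.7251, 0.6884, 1.0052], [0.0, 0.0, 0.0, 1.0]]}
0.9959971110026041
wrist {'fovy': 66.108, 'cx': 260.6182, 'cy': 190.391, 'hand_eye': [[-0.0012, 0.9623, 0.2719, 0.0694], [1.0, 0.001, 0.0007, 0.0009], [0.0004, 0.2719, -0.9623, -0.1418], [0.0, 0.0, 0.0, 1.0]]}
0.9959208170572916
```

View pics/scene0.png

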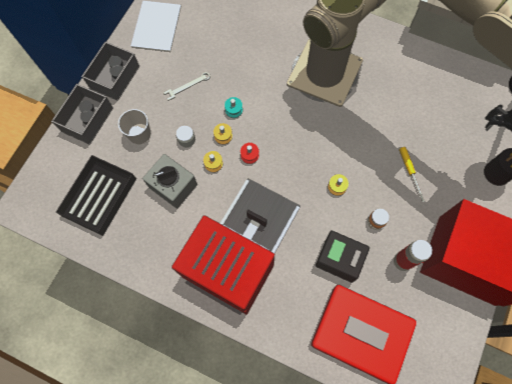

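View pics/side0.png

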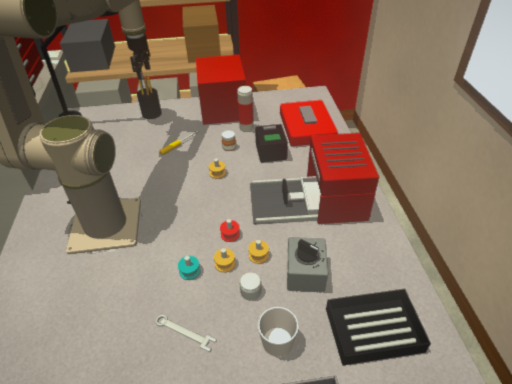

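Scene picture: brass spools at (222,133), (213,160), (339,184); look-alikes red (249,152) and turquoise (233,106); tin (185,134), jar (379,217); selector (167,175); handle (257,219); the carriage looks nearly home with only the guides showing.

```bash
cat > h.py <<'E'
from plant import *
import cv2,numpy as np
def pts(n,d,c=None,s=None):
    "world point of every pixel (z-depth)"
    c=c or camera_info(n)
    h,w=d.shape;f=h/2/np.tan(np.radians(c["fovy"])/2)
    u,v=np.meshgrid(np.arange(w),np.arange(h))
    P=np.stack([(u-c["cx"])/f*d,-(v-c["cy"])/f*d,-d,np.ones_like(d)],-1)
    if "cam_to_world" in c: T=np.array(c["cam_to_world"])
    else:
        W=np.eye(4);W[:3,:3]=s["orientation"];W[:3,3]=s["position"];T=W@np.array(c["hand_eye"])
    return (P@T.T)[...,:3]
def look(n):
    s=state();p,d=grab_frame(n);return p,d,pts(n,d,None,s)
def mincirc(xy):
    (a,b),r=cv2.minEnclosingCircle(xy.astype(np.float32));return np.round([a,b,r],4)
E
python3 - <<'E'
from h import *
for n in("scene","side"):
    p=cv2.imread(f"pics/{n}0.png");d=np.load(f"pics/{n}0.npy");P=pts(n,d)
    hsv=cv2.cvtColor(p,cv2.COLOR_BGR2HSV)
    m=((hsv[...,0]>18)&(hsv[...,0]<32)&(hsv[...,1]>150)&(hsv[...,2]>90)).astype(np.uint8)
    print(n)
    for i,c in enumerate(cv2.connectedComponentsWithStats(m)[2][1:]):
        if c[4]<80: continue
        x,y,w,h,a=c;Q=P[y:y+h,x:x+w][m[y:y+h,x:x+w]>0];t=Q[abs(Q[:,2]-.038)<.005]
        if len(t)>20: print("brass",c,mincirc(t[:,:2]),np.median(t[:,2]))
    # dial bar
    B=P.reshape(-1,3)
    x0=(135,148,62,70) if n=="scene" else (283,232,50,62)
    x,y,w,h=x0;Q=P[y:y+h,x:x+w].reshape(-1,3);t=Q[(Q[:,2]>.128)&(Q[:,2]<.145)]
    r=cv2.minAreaRect(t[:,:2].astype(np.float32)*1000);print("bar",r,len(t))
    t=Q[(Q[:,2]>.085)&(Q[:,2]<.096)];print("box",cv2.minAreaRect(t[:,:2].astype(np.float32)*1000))
    x,y,w,h=(235,195,45,45) if n=="scene" else (270,170,40,40)
    Q=P[y:y+h,x:x+w].reshape(-1,3);t=Q[(Q[:,2]>.074)&(Q[:,2]<.086)];print("handle",cv2.minAreaRect(t[:,:2].astype(np.float32)*1000),len(t))
    x,y,w,h=(170,210,110,105) if n=="scene" else (300,125,80,100)
    Q=P[y:y+h,x:x+w].reshape(-1,3);t=Q[(Q[:,2]>.19)&(Q[:,2]<.206)];print("hood",cv2.minAreaRect(t[:,:2].astype(np.float32)*1000))
p=cv2.imread("pics/scene0.png");s=cv2.imread("pics/side0.png")
cr=lambda q,x,y,w,h:cv2.resize(q[y:y+h,x:x+w],(390,390),interpolation=cv2.INTER_CUBIC)
cv2.imwrite("pics/c1.png",np.hstack([cr(p,135,140,70,70),cr(s,275,225,65,65)]))
cv2.imwrite("pics/c2.png",np.hstack([cr(p,180,90,110,110),cr(p,290,150,110,110)]))
E
```

```text
scene
brass [214 124  18  17 189] [ 0.3874 -0.2248  0.0321] 0.0383832892266005
brass [204 152  18  19 211] [ 0.4944 -0.208   0.0311] 0.03787438751968086
brass [329 175  18  19 123] [0.3953 0.2052 0.0317] 0.0380047624783717
bar ((623.5552368164062, -296.83612060546875), (17.355321884155273, 60.152645111083984), 45.99597930908203) 95
box ((622.8099365234375, -295.9576721191406), (130.92318725585938, 109.5591812133789), 77.82674407958984)
handle ((618.9708251953125, 11.882184982299805), (67.96051025390625, 13.405105590820312), 85.22721862792969) 81
hood ((802.318359375, -1.155364990234375), (236.59571838378906, 175.53697204589844), 85.87052154541016)
side
brass [209 162  16  16 146] [0.3869 0.2039 0.032 ] 0.03931056870066996
brass [249 241  19  22 278] [ 0.4899 -0.207   0.0318] 0.03857812785916964
brass [214 249  21  23 292] [ 0.3832 -0.2242  0.0318] 0.038496921413648855
bar ((619.6317138671875, -293.8488464355469), (17.514022827148438, 59.42938995361328), 46.843406677246094) 119
box ((619.5760498046875, -293.6126708984375), (133.86634826660156, 109.93882751464844), 78.2893295288086)
handle ((615.2365112304688, 12.507131576538086), (68.5491714477539, 11.946207046508789), 85.71968078613281) 53
hood ((798.691162109375, 3.04071044921875), (243.42971801757812, 175.6067352294922), 85.6709976196289)
```

View pics/c1.png

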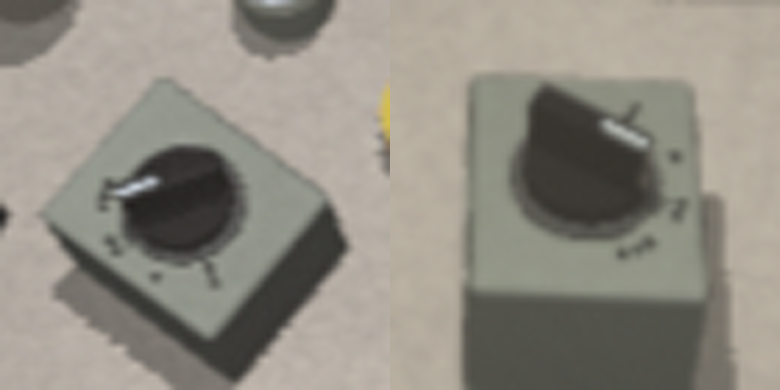

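View pics/c2.png

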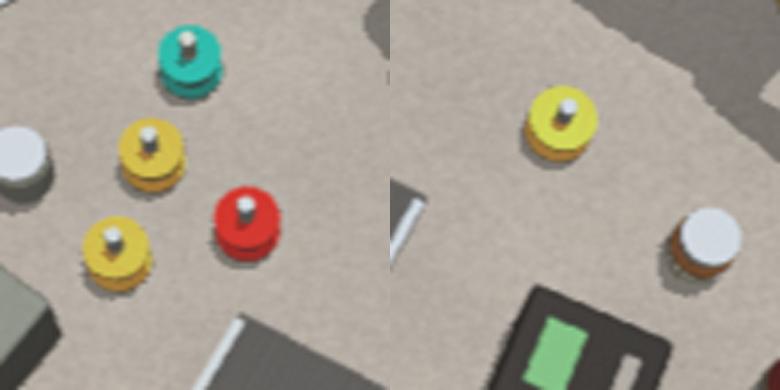

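Crops: the brass, red and turquoise spools are clearly told apart (three brass ones). Selector's white pointer is toward the two/three-dot side; I'll measure the mark angles.

```bash
python3 - <<'E'
from h import *
C=np.array([.6216,-.2953])
for n in("scene","side"):
    p=cv2.imread(f"pics/{n}0.png");d=np.load(f"pics/{n}0.npy");P=pts(n,d)
    C=np.array([.6236,-.2968]) if n=="scene" else np.array([.6196,-.2938])
    g=p.max(2);r=np.hypot(*(P[...,:2]-C).transpose(2,0,1));a=np.degrees(np.arctan2(P[...,1]-C[1],P[...,0]-C[0]))
    m=(r>.034)&(r<.052)&(abs(P[...,2]-.09)<.005)
    med=np.median(g[m]);k=m&(g<med-18)
    print(n,med,sorted(zip(a[k].round().astype(int).tolist(),(r[k]*1000).astype(int).tolist(),g[k].tolist())))
    k=(r<.033)&(P[...,2]>.127)&(g>150);print("white",a[k].round(),(r[k]*1000).round())
E
```

```text
scene 149.0 [(-174, 40, 113), (-168, 36, 91), (-161, 36, 87), (-155, 37, 83), (-152, 35, 79), (-126, 37, 128), (-97, 34, 109), (-90, 40, 120), (-87, 42, 118), (-86, 46, 97), (-85, 49, 128), (-81, 44, 81), (-81, 47, 118), (-77, 42, 117), (-77, 46, 105), (-72, 49, 127), (-71, 44, 88), (-68, 44, 109), (-68, 48, 128), (-64, 47, 130), (-62, 34, 121), (-62, 40, 126), (-51, 35, 127), (-49, 36, 125), (-42, 41, 123), (-41, 37, 129), (-40, 43, 113), (-39, 34, 88), (-36, 42, 97), (-32, 44, 102), (-31, 37, 127), (-31, 45, 102), (-30, 41, 118), (-27, 43, 107), (-24, 36, 130), (-20, 34, 126), (-12, 50, 128), (-6, 51, 117), (7, 43, 104), (7, 45, 123), (12, 42, 105), (12, 45, 124), (18, 35, 124), (22, 34, 108), (28, 34, 96), (34, 35, 101), (38, 35, 126), (47, 42, 129), (48, 36, 120), (49, 45, 115), (49, 51, 113), (50, 34, 90), (52, 40, 96), (52, 45, 115), (54, 35, 121), (54, 44, 119), (54, 51, 126), (57, 34, 90), (61, 34, 96), (65, 35, 127), (76, 34, 96), (79, 36, 125), (83, 35, 91), (87, 36, 122), (91, 35, 94), (94, 37, 126), (96, 34, 92), (99, 35, 123), (104, 35, 110), (107, 35, 93), (115, 37, 123
[... 1093 characters left out ...]
 85), (-33, 35, 90), (-31, 37, 114), (-31, 43, 122), (-29, 45, 100), (-28, 37, 106), (-27, 42, 121), (-27, 48, 122), (-26, 45, 105), (-26, 47, 120), (-24, 39, 121), (-22, 36, 117), (-11, 36, 119), (2, 34, 116), (5, 44, 95), (7, 35, 125), (7, 47, 116), (8, 47, 123), (10, 42, 124), (10, 45, 105), (14, 44, 122), (45, 41, 113), (46, 50, 119), (47, 45, 101), (49, 47, 99), (52, 46, 96), (52, 46, 125), (54, 42, 112), (71, 45, 125), (121, 42, 125), (128, 37, 117), (129, 37, 98), (140, 36, 109), (147, 34, 97), (147, 37, 125), (155, 35, 112), (159, 35, 103), (164, 34, 100), (171, 34, 96), (176, 35, 96)]
white [-24. -54. -32. -41. -43. -49. -42. -43. -43. -40.] [ 7. 10. 11. 14. 15. 19. 21. 21. 24. 26.]
```

```bash
cat > plan.py <<'E'
# usage: plan.py [x y z psi] wp wp... ; wp = x,y,z,psi ; tool pointing down, psi = heading of tool y. Prints 3 shift + 1 turn numbers per call
import sys;from plant import state;import numpy as np
def cur():
    s=state();o=s["orientation"];return np.array([*s["position"],np.degrees(np.arctan2(o[1,1],o[0,1]))])
def go(wps,c=None):
    c=cur() if c is None else c
    for w in wps:
        w=np.array(w,float);p=np.radians(c[3]);d=w[:3]-c[:3]
        t=(w[3]-c[3]+180)%360-180
        sh=np.array([-np.sin(p)*d[0]+np.cos(p)*d[1],np.cos(p)*d[0]+np.sin(p)*d[1],-d[2]])/.3
        n=max(np.linalg.norm(d)/.0625,abs(t)/10.7);print(w.tolist(),"shift",np.round(sh,3).tolist(),"turnz",round(-t/180,3),"rows>=%.1f"%n);c=w
if __name__=="__main__":
    print("now",cur().round(4).tolist());go([[float(v) for v in a.split(",")] for a in sys.argv[1:]])
E
python3 plan.py .25,.38,.32,6 .42,.05,.32,-64 .6215,-.2955,.26,-133.5
python3 - <<'E'
from h import *
p=cv2.imread("pics/scene0.png");d=np.load("pics/scene0.npy");P=pts("scene",d)
for k,(u,v) in dict(tin=(185,132),jar=(379,215),spray=(422,247),tub=(133,120),charger=(345,250)).items(): print(k,P[v,u].round(3))
E
```

```text
now [0.1441, 0.582, 0.2305, 76.0903]
[0.25, 0.38, 0.32, 6.0] shift [-0.505, -0.569, -0.298] turnz 0.389 rows>=6.6
[0.42, 0.05, 0.32, -64.0] shift [-1.153, 0.449, -0.0] turnz 0.389 rows>=6.5
[0.6215, -0.2955, 0.26, -133.5] shift [0.099, 1.33, 0.2] turnz 0.386 rows>=6.5
tin [ 0.448 -0.331  0.056]
jar [0.449 0.363 0.059]
spray [0.531 0.491 0.185]
tub [ 0.473 -0.527  0.028]
charger [0.604 0.305 0.083]
```

```bash
python3 plan.py .26,.36,.32,20 .38,.12,.32,-35 .5,-.1,.32,-90 .6215,-.2955,.26,-133.5
```

```text
now [0.1441, 0.582, 0.2305, 76.0903]
[0.26, 0.36, 0.32, 20.0] shift [-0.553, -0.625, -0.298] turnz 0.312 rows>=5.2
[0.38, 0.12, 0.32, -35.0] shift [-0.889, 0.102, -0.0] turnz 0.306 rows>=5.1
[0.5, -0.1, 0.32, -90.0] shift [-0.371, 0.748, -0.0] turnz 0.306 rows>=5.1
[0.6215, -0.2955, 0.26, -133.5] shift [0.405, 0.652, 0.2] turnz 0.242 rows>=4.1
```

Emit:
drive_tool --pt "-1 -0.11 -0.125 -0.06 0 0 0.062" --pt "-1 -0.22 -0.25 -0.12 0 0 0.125" --pt "-1 -0.33 -0.375 -0.18 0 0 0.187" --pt "-1 -0.44 -0.5 -0.24 0 0 0.25" --pt "-1 -0.553 -0.625 -0.298 0 0 0.312" --pt "-1 -0.553 -0.625 -0.298 0 0 0.312" --pt "-1 -0.553 -0.625 -0.298 0 0 0.312" --grip_force 60

```text
time_s: 1.02
position: [0.2605, 0.3602, 0.3208]
orientation: [[-0.34, 0.94, 0.0], [0.94, 0.34, 0.0], [0.0, 0.0, -1.0]]
wrist_force: [0.5, -0.3, 0.3]
grip_width: 0.0853
grip_force: 0.0
```

Emit:
drive_tool --pt "-1 -0.178 0.02 0 0 0 0.061" --pt "-1 -0.356 0.04 0 0 0 0.122" --pt "-1 -0.534 0.06 0 0 0 0.183" --pt "-1 -0.711 0.08 0 0 0 0.244" --pt "-1 -0.889 0.102 0 0 0 0.306" --pt "-1 -0.889 0.102 0 0 0 0.306" --pt "-1 -0.889 0.102 0 0 0 0.306"

```text
time_s: 1.9
position: [0.3796, 0.1208, 0.3202]
orientation: [[0.574, 0.819, -0.001], [0.819, -0.574, 0.0], [-0.0, -0.001, -1.0]]
wrist_force: [-0.1, 0.3, 0.3]
grip_width: 0.0854
grip_force: 0.0
```

Emit:
drive_tool --pt "-1 -0.074 0.15 0 0 0 0.061" --pt "-1 -0.148 0.3 0 0 0 0.122" --pt "-1 -0.222 0.45 0 0 0 0.183" --pt "-1 -0.296 0.6 0 0 0 0.244" --pt "-1 -0.371 0.748 0 0 0 0.306" --pt "-1 -0.371 0.748 0 0 0 0.306" --pt "-1 -0.371 0.748 0 0 0 0.306"

```text
time_s: 2.78
position: [0.4993, -0.0981, 0.3203]
orientation: [[1.0, 0.001, -0.001], [0.001, -1.0, 0.001], [-0.001, -0.001, -1.0]]
wrist_force: [0.0, -0.7, 0.5]
grip_width: 0.0858
grip_force: 0.0
```

Emit:
drive_tool --pt "-1 0.1 0.163 0.05 0 0 0.06" --pt "-1 0.2 0.326 0.1 0 0 0.12" --pt "-1 0.3 0.489 0.15 0 0 0.18" --pt "-1 0.405 0.652 0.2 0 0 0.242" --pt "-1 0.405 0.652 0.2 0 0 0.242" --pt "-1 0.405 0.652 0.2 0 0 0.242" --pt "-1 0.405 0.652 0.2 0 0 0.242"

```text
time_s: 3.65
position: [0.6206, -0.2942, 0.2632]
orientation: [[0.725, -0.689, 0.003], [-0.689, -0.725, -0.001], [0.003, -0.001, -1.0]]
wrist_force: [-0.8, -0.1, -0.3]
grip_width: 0.0854
grip_force: 0.0
```

```bash
cat > w.py <<'E'
from h import *
import sys
p,d,P=look("wrist");cv2.imwrite(f"pics/{sys.argv[1]}.png",p);np.save(f"pics/{sys.argv[1]}P.npy",P)
def top(x,y,r,z0,z1):
    Q=P.reshape(-1,3);Q=Q[(np.hypot(Q[:,0]-x,Q[:,1]-y)<r)&(Q[:,2]>z0)&(Q[:,2]<z1)]
    return Q
E
python3 - w1 <<'E'
import sys;sys.argv=["","w1"]
exec(open("w.py").read())
t=top(.6215,-.2955,.05,.128,.142);print(len(t),cv2.minAreaRect(t[:,:2].astype(np.float32)*1000))
s=state();print(s["time_s"],s["position"],s["qpos"].round(1),s["wrist_force"])
E
python3 plan.py
```

```text
933 ((621.5647583007812, -294.55181884765625), (13.62644100189209, 61.312992095947266), 46.49338912963867)
3.7 [ 0.62055911 -0.29446027  0.26337659] [-29.7  20.3  67.1   0.   92.4 103.9] [ 0.07791346 -0.01930874  0.4915916 ]
now [0.6206, -0.2945, 0.2634, -133.6032]
```

Emit:
drive_tool --pt "-1 0.003 -0.002 0.12 0 0 0" --pt "-1 0.003 -0.002 0.24 0 0 0" --pt "-1 0.003 -0.002 0.36 0 0 0" --pt "-1 0.003 -0.002 0.45 0 0 0" --pt "-1 0.003 -0.002 0.5 0 0 0" --pt "-1 0.003 -0.002 0.503 0 0 0" --pt "-1 0.003 -0.002 0.503 0 0 0"

```text
time_s: 4.58
position: [0.622, -0.2966, 0.1119]
orientation: [[0.722, -0.692, 0.002], [-0.692, -0.722, -0.001], [0.003, -0.001, -1.0]]
wrist_force: [0.3, -0.3, 1.1]
grip_width: 0.0851
grip_force: 0.0
```

Emit:
drive_tool --pt "0 0 0 0 0 0 0" --pt "0.6 0 0 0 0 0 0" --pt "1 0 0 0 0 0 0" --pt "1 0 0 0 0 0 0" --pt "1 0 0 0 0 0 0" --pt "1 0 0 0 0 0 0" --pt "1 0 0 0 0 0 0" --pt "1 0 0 0 0 0 0"

```text
time_s: 5.58
position: [0.6216, -0.2958, 0.1101]
orientation: [[0.722, -0.692, 0.001], [-0.692, -0.722, 0.0], [0.0, -0.001, -1.0]]
wrist_force: [3.1, 4.2, 2.6]
grip_width: 0.013
grip_force: 60.0
```

Emit:
drive_tool --pt "1 0 0 0 0 0 -0.037" --pt "1 0 0 0 0 0 -0.073" --pt "1 0 0 0 0 0 -0.11" --pt "1 0 0 0 0 0 -0.146" --pt "1 0 0 0 0 0 -0.183" --pt "1 0 0 0 0 0 -0.22" --pt "1 0 0 0 0 0 -0.256" --pt "1 0 0 0 0 0 -0.256"

```text
time_s: 6.58
position: [0.6216, -0.2958, 0.1101]
orientation: [[0.999, 0.042, 0.001], [0.042, -0.999, 0.0], [0.001, -0.0, -1.0]]
wrist_force: [4.9, 4.9, 1.4]
grip_width: 0.013
grip_force: 60.0
```

Emit:
drive_tool --pt "1 0 0 0 0 0 -0.037" --pt "1 0 0 0 0 0 -0.073" --pt "1 0 0 0 0 0 -0.11" --pt "1 0 0 0 0 0 -0.146" --pt "1 0 0 0 0 0 -0.183" --pt "1 0 0 0 0 0 -0.22" --pt "1 0 0 0 0 0 -0.253" --pt "1 0 0 0 0 0 -0.253"

```text
time_s: 7.58
position: [0.6217, -0.2958, 0.1101]
orientation: [[0.67, 0.743, 0.001], [0.743, -0.67, 0.0], [0.001, 0.001, -1.0]]
wrist_force: [4.1, 4.9, 2.1]
grip_width: 0.0132
grip_force: 60.0
```

```bash
python3 plan.py
```

```text
now [0.6217, -0.2958, 0.1101, -42.0528]
```

```bash
python3 plan.py .6217,-.2958,.27,-42 .58,-.13,.28,-20 .59,.012,.26,-4.2
```

```text
now [0.6217, -0.2958, 0.1101, -42.0528]
[0.6217, -0.2958, 0.27, -42.0] shift [-0.0, 0.0, -0.533] turnz -0.0 rows>=2.6
[0.58, -0.13, 0.28, -20.0] shift [0.318, -0.473, -0.033] turnz -0.122 rows>=2.7
[0.59, 0.012, 0.26, -4.2] shift [0.456, -0.131, 0.067] turnz -0.088 rows>=2.3
```

Emit:
drive_tool --pt "-1 0 0 0 0 0 0" --pt "-1 0 0 0 0 0 0" --pt "-1 0 0 0 0 0 0" --pt "-1 0 0 -0.13 0 0 0" --pt "-1 0 0 -0.27 0 0 0" --pt "-1 0 0 -0.4 0 0 0" --pt "-1 0 0 -0.533 0 0 0" --pt "-1 0 0 -0.533 0 0 0"

```text
time_s: 8.57
position: [0.6227, -0.2975, 0.2753]
orientation: [[0.672, 0.741, 0.007], [0.741, -0.672, -0.004], [0.002, 0.008, -1.0]]
wrist_force: [0.1, -1.0, 0.3]
grip_width: 0.0853
grip_force: 0.0
```

Emit:
drive_tool --pt "-1 0.1 -0.15 -0.01 0 0 -0.04" --pt "-1 0.2 -0.3 -0.02 0 0 -0.08" --pt "-1 0.318 -0.473 -0.033 0 0 -0.122" --pt "-1 0.318 -0.473 -0.033 0 0 -0.122"

```text
time_s: 9.07
position: [0.5791, -0.1264, 0.2792]
orientation: [[0.34, 0.94, -0.001], [0.94, -0.34, 0.001], [0.001, -0.001, -1.0]]
wrist_force: [0.3, -1.2, 0.7]
grip_width: 0.0851
grip_force: 0.0
```

Emit:
drive_tool --pt "-1 0.15 -0.04 0.02 0 0 -0.03" --pt "-1 0.3 -0.08 0.04 0 0 -0.06" --pt "-1 0.456 -0.131 0.067 0 0 -0.088" --pt "-1 0.456 -0.131 0.067 0 0 -0.088" --pt "-1 0.456 -0.131 0.067 0 0 -0.088"

```text
time_s: 9.7
position: [0.5903, 0.0108, 0.2588]
orientation: [[0.077, 0.997, -0.001], [0.997, -0.077, -0.001], [-0.001, -0.001, -1.0]]
wrist_force: [0.9, -0.6, 0.1]
grip_width: 0.0849
grip_force: 0.0
```

```bash
python3 - <<'E'
import sys;sys.argv=["","w2"]
exec(open("w.py").read())
t=top(.617,.0122,.06,.074,.086);print(len(t),cv2.minAreaRect(t[:,:2].astype(np.float32)*1000))
e=np.radians(-4.2);o=np.array([.617,.0122])
for s in np.arange(-.06,.09,.01):
    c=o+s*np.array([np.cos(e),np.sin(e)]);r=[]
    for y in(-.03,0,.03):
        q=c+y*np.array([-np.sin(e),np.cos(e)]);t=top(q[0],q[1],.004,-1,1);r.append(np.median(t[:,2]).round(4) if len(t) else None)
    print(round(s,3),r)
q,d,Q=look("scene");cv2.imwrite("pics/scene1.png",q)
Q=Q[148:218,135:197].reshape(-1,3);t=Q[(Q[:,2]>.128)&(Q[:,2]<.145)];print("bar",cv2.minAreaRect(t[:,:2].astype(np.float32)*1000))
cv2.imwrite("pics/c3.png",np.hstack([p,cv2.resize(q[140:210,135:205],(384,384))])[:, :800])
E
python3 plan.py
```

```text
656 ((617.2681884765625, 15.046838760375977), (69.95479583740234, 11.518579483032227), 86.57879638671875)
-0.06 [np.float64(0.0094), np.float64(0.0092), np.float64(0.0091)]
-0.05 [np.float64(0.0093), np.float64(0.0095), np.float64(0.0092)]
-0.04 [np.float64(0.0093), np.float64(0.0096), np.float64(0.0091)]
-0.03 [np.float64(0.0097), np.float64(0.0095), np.float64(0.0092)]
-0.02 [np.float64(0.0092), np.float64(0.0089), np.float64(0.0094)]
-0.01 [np.float64(0.0093), np.float64(0.0096), np.float64(0.0096)]
0.0 [np.float64(0.0789), np.float64(0.079), np.float64(0.0792)]
0.01 [np.float64(0.0099), np.float64(0.3386), np.float64(0.0099)]
0.02 [np.float64(0.0092), np.float64(0.3034), np.float64(0.0094)]
0.03 [np.float64(0.0093), np.float64(0.3247), np.float64(0.0094)]
0.04 [np.float64(0.0094), np.float64(0.3273), np.float64(0.0093)]
0.05 [np.float64(0.0093), np.float64(0.0275), np.float64(0.0093)]
0.06 [np.float64(0.0094), np.float64(0.0272), np.float64(0.0096)]
0.07 [np.float64(0.0352), np.float64(0.0372), np.float64(0.0341)]
0.08 [np.float64(0.0164), np.float64(0.0162), np.float64(0.0166)]
bar ((623.3133544921875, -295.92803955078125), (60.5511474609375, 13.898691177368164), 48.711246490478516)
now [0.5904, 0.0102, 0.2594, -4.5078]
```

View pics/c3.png

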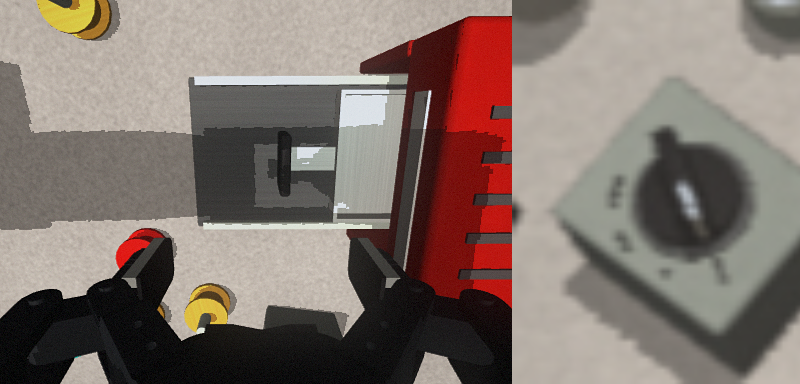

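Wrist view: handle at pixel (284,163), carriage tray slightly out; crop shows the pointer at the bar mark (off).

```bash
python3 plan.py .617,.0135,.14,-4.0 .617,.0135,.047,-4 .5,.0217,.047,-4 .41,.0280,.047,-4
```

```text
now [0.5904, 0.0102, 0.2594, -4.5078]
[0.617, 0.0135, 0.14, -4.0] shift [0.018, 0.087, 0.398] turnz -0.003 rows>=2.0
[0.617, 0.0135, 0.047, -4.0] shift [0.0, 0.0, 0.31] turnz -0.0 rows>=1.5
[0.5, 0.0217, 0.047, -4.0] shift [0.0, -0.391, -0.0] turnz -0.0 rows>=1.9
[0.41, 0.028, 0.047, -4.0] shift [0.0, -0.301, -0.0] turnz -0.0 rows>=1.4
```

Emit:
drive_tool --pt "-1 0.018 0.04 0.15 0 0 -0.003" --pt "-1 0.018 0.087 0.3 0 0 -0.003" --pt "-1 0.018 0.087 0.398 0 0 -0.003" --pt "-1 0.018 0.087 0.5 0 0 -0.003" --pt "-1 0.018 0.087 0.6 0 0 -0.003" --pt "-1 0.018 0.087 0.68 0 0 -0.003" --pt "-1 0.018 0.087 0.71 0 0 -0.003" --pt "-1 0.018 0.087 0.71 0 0 -0.003"

```text
time_s: 10.8
position: [0.6166, 0.0142, 0.0463]
orientation: [[0.068, 0.998, -0.001], [0.998, -0.068, -0.0], [-0.0, -0.001, -1.0]]
wrist_force: [0.1, -0.0, -0.6]
grip_width: 0.0857
grip_force: 0.0
```

Emit:
drive_tool --pt "0 0 0 0 0 0 0" --pt "0.6 0 0 0 0 0 0" --pt "1 0 0 0 0 0 0" --pt "1 0 0 0 0 0 0" --pt "1 0 0 0 0 0 0" --pt "1 0 0 0 0 0 0" --pt "1 0 0 0 0 0 0" --pt "1 0 0 0 0 0 0"

```text
time_s: 11.8
position: [0.6171, 0.0151, 0.047]
orientation: [[0.067, 0.998, 0.001], [0.998, -0.067, 0.0], [0.0, 0.001, -1.0]]
wrist_force: [-0.6, -0.3, 5.0]
grip_width: 0.0111
grip_force: 59.6
```

Emit:
drive_tool --pt "1 0 -0.06 0 0 0 0" --pt "1 0 -0.12 0 0 0 0" --pt "1 0 -0.18 0 0 0 0" --pt "1 0 -0.24 0 0 0 0" --pt "1 0 -0.3 0 0 0 0" --pt "1 0 -0.36 0 0 0 0" --pt "1 0 -0.4 0 0 0 0" --pt "1 0 -0.4 0 0 0 0"

```text
time_s: 12.8
position: [0.4967, 0.024, 0.047]
orientation: [[0.067, 0.998, 0.001], [0.998, -0.067, 0.001], [0.001, 0.001, -1.0]]
wrist_force: [-0.4, 4.7, 4.9]
grip_width: 0.0109
grip_force: 62.5
```

```bash
python3 plan.py; python3 -c "
from plant import *;s=state();print(s['wrist_force'],s['wrist_torque'])"
```

```text
now [0.4967, 0.024, 0.047, -3.8221]
[-0.44860223  4.73227248  4.94775284] [ 0.73477368  0.13178434 -0.35207883]
```

Emit:
drive_tool --pt "1 0 -0.05 0 0 0 0" --pt "1 0 -0.1 0 0 0 0" --pt "1 0 -0.14 0 0 0 0" --pt "1 0 -0.155 0 0 0 0" --pt "1 0 -0.165 0 0 0 0" --pt "1 0 -0.165 0 0 0 0"

```text
time_s: 13.55
position: [0.4478, 0.0276, 0.0469]
orientation: [[0.067, 0.998, 0.001], [0.998, -0.067, 0.002], [0.002, 0.001, -1.0]]
wrist_force: [-1.2, 8.7, 6.1]
grip_width: 0.011
grip_force: 63.1
```

Emit:
drive_tool --pt "1 0 -0.007 0 0 0 0" --pt "1 0 -0.013 0 0 0 0" --pt "1 0 -0.013 0 0 0 0"

```text
time_s: 13.92
position: [0.4454, 0.0278, 0.047]
orientation: [[0.067, 0.998, 0.004], [0.998, -0.067, 0.002], [0.002, 0.004, -1.0]]
wrist_force: [7.1, 7.2, -2.9]
grip_width: 0.0114
grip_force: 61.7
```

Emit:
drive_tool --pt "0.5 0 0 0 0 0 0" --pt "-1 0 0 0 0 0 0" --pt "-1 0 0 0 0 0 0" --pt "-1 0 0 -0.15 0 0 0" --pt "-1 0 0 -0.32 0 0 0" --pt "-1 0 0 -0.5 0 0 0" --pt "-1 0 0 -0.65 0 0 0" --pt "-1 0 0 -0.65 0 0 0"

```text
time_s: 14.92
position: [0.446, 0.0264, 0.2461]
orientation: [[0.067, 0.998, 0.008], [0.998, -0.067, -0.001], [-0.0, 0.008, -1.0]]
wrist_force: [0.4, -0.2, -0.6]
grip_width: 0.0855
grip_force: 0.0
```

```bash
cat > spools.py <<'E'
from h import *
def find(n="scene",tr=(-.002,.0025)):
    p,d,P=look(n);hsv=cv2.cvtColor(p,cv2.COLOR_BGR2HSV)
    m=((hsv[...,0]>18)&(hsv[...,0]<32)&(hsv[...,1]>150)&(hsv[...,2]>90)).astype(np.uint8)
    for c in cv2.connectedComponentsWithStats(m)[2][1:]:
        if c[4]<60: continue
        x,y,w,h,a=c;Q=P[y:y+h,x:x+w][m[y:y+h,x:x+w]>0];z=np.percentile(Q[:,2],75);t=Q[abs(Q[:,2]-z)<.005]
        a,b,r=mincirc(t[:,:2])
        if z<.1: print("spool xy %.4f %.4f r %.4f z %.4f px"%(a+tr[0],b+tr[1],r,z),c.tolist())
    return p,P
if __name__=="__main__": find()
E
python3 - <<'E'
from spools import *
p,P=find();cv2.imwrite("pics/s2.png",p)
Q=P.reshape(-1,3)+[-.002,.0025,0];Q=Q[(abs(Q[:,0]-.56)<.16)&(abs(Q[:,1]-.018)<.14)]
for lo,hi in((.012,.022),(.032,.043),(.07,.088)):
    t=Q[(Q[:,2]>lo)&(Q[:,2]<hi)];print(lo,len(t),cv2.minAreaRect(t[:,:2].astype(np.float32)*1000))
x=P[152,249];print("red",x)
E
python3 plan.py
```

```text
spool xy 0.3855 -0.2223 r 0.0311 z 0.0400 px [214, 124, 18, 17, 190]
spool xy 0.2122 0.3880 r 0.0485 z 0.0259 px [400, 147, 15, 28, 178]
spool xy 0.4931 -0.2054 r 0.0312 z 0.0401 px [204, 152, 18, 19, 213]
spool xy 0.3940 0.2080 r 0.0303 z 0.0404 px [329, 175, 18, 18, 110]
0.012 2260 ((551.0790405273438, 5.418983459472656), (228.32778930664062, 258.37786865234375), 85.8575439453125)
0.032 510 ((541.2333984375, -13.653823852539062), (234.49623107910156, 267.858154296875), 85.63847351074219)
0.07 93 ((433.8819885253906, -25.18035888671875), (176.18492126464844, 17.609830856323242), 78.30449676513672)
red [ 0.42146614 -0.10504589  0.04952654]
now [0.4448, 0.0265, 0.2434, -3.8366]
```

View pics/s2.png

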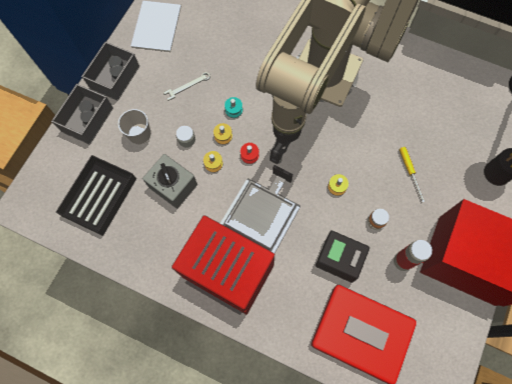

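Scene: carriage fully out with the tray centred about (263,212), three brass spools unmoved at (222,133), (213,160), (339,184).

```bash
python3 - <<'E'
from h import *
p,d,P=look("scene");Q=P+[-.002,.0025,0]
m=(np.hypot(Q[...,0]-.595,Q[...,1]-.018)<.12)&(abs(Q[...,2]-.017)<.004)&(p.min(2)>120)
t=Q[m];print(len(t),cv2.minAreaRect(t[:,:2].astype(np.float32)*1000))
m=(np.hypot(Q[...,0]-.595,Q[...,1]-.018)<.13)&(abs(Q[...,2]-.038)<.004);m[:, :]&=(P[...,2]<.045)
t=Q[m];print(len(t),cv2.minAreaRect(t[:,:2].astype(np.float32)*1000))
E
python3 plan.py .46,-.1,.2,-4 .4925,-.2055,.12,-4 .4925,-.2055,.044,-4 .4925,-.2055,.2,-4 .57,-.1,.2,-4 .6304,-.0224,.16,-4 .6304,-.0224,.062,-4
```

```text
1825 ((586.7184448242188, 16.918724060058594), (199.97796630859375, 169.91690063476562), 85.67851257324219)
301 ((575.2239379882812, 17.72394561767578), (166.76431274414062, 206.2216339111328), 85.6314468383789)
now [0.4438, 0.0266, 0.2415, -3.8353]
[0.46, -0.1, 0.2, -4.0] shift [-0.417, 0.082, 0.138] turnz 0.001 rows>=2.1
[0.4925, -0.2055, 0.12, -4.0] shift [-0.343, 0.133, 0.267] turnz -0.0 rows>=2.2
[0.4925, -0.2055, 0.044, -4.0] shift [0.0, 0.0, 0.253] turnz -0.0 rows>=1.2
[0.4925, -0.2055, 0.2, -4.0] shift [0.0, 0.0, -0.52] turnz -0.0 rows>=2.5
[0.57, -0.1, 0.2, -4.0] shift [0.369, 0.233, -0.0] turnz -0.0 rows>=2.1
[0.6304, -0.0224, 0.16, -4.0] shift [0.272, 0.183, 0.133] turnz -0.0 rows>=1.7
[0.6304, -0.0224, 0.062, -4.0] shift [0.0, 0.0, 0.327] turnz -0.0 rows>=1.6
```

Emit:
drive_tool --pt "-1 -0.139 0.027 0.046 0 0 0.001" --pt "-1 -0.278 0.055 0.092 0 0 0.001" --pt "-1 -0.417 0.082 0.138 0 0 0.001" --pt "-1 -0.417 0.082 0.138 0 0 0.001"

```text
time_s: 15.52
position: [0.4578, -0.1016, 0.1964]
orientation: [[0.073, 0.997, -0.006], [0.997, -0.073, 0.001], [0.001, -0.006, -1.0]]
wrist_force: [-0.0, 0.5, -0.0]
grip_width: 0.0854
grip_force: 0.0
```

Emit:
drive_tool --pt "-1 -0.115 0.044 0 0 0 0" --pt "-1 -0.23 0.088 0 0 0 0" --pt "-1 -0.343 0.133 0 0 0 0" --pt "-1 -0.343 0.133 0.13 0 0 0" --pt "-1 -0.343 0.133 0.267 0 0 0" --pt "-1 -0.343 0.133 0.267 0 0 0" --pt "-1 -0.343 0.133 0.267 0 0 0"

```text
time_s: 16.4
position: [0.4928, -0.2048, 0.1209]
orientation: [[0.069, 0.998, 0.0], [0.998, -0.069, -0.0], [-0.0, 0.0, -1.0]]
wrist_force: [0.5, -0.2, 0.8]
grip_width: 0.0854
grip_force: 0.0
```

```bash
python3 plan.py .4925,-.2055,.044,-4; python3 spools.py
```

```text
now [0.4928, -0.2048, 0.1209, -3.9773]
[0.4925, -0.2055, 0.044, -4.0] shift [-0.002, -0.001, 0.256] turnz 0.0 rows>=1.2
spool xy 0.3854 -0.2205 r 0.0313 z 0.0398 px [216, 124, 16, 19, 148]
spool xy 0.2122 0.3894 r 0.0473 z 0.0260 px [400, 147, 15, 28, 178]
spool xy 0.4923 -0.2044 r 0.0312 z 0.0398 px [205, 152, 17, 19, 203]
spool xy 0.3934 0.2085 r 0.0315 z 0.0392 px [330, 175, 17, 18, 84]
```

Descend, grip, lift.

Emit:
drive_tool --pt "-1 0 0 0.13 0 0 0" --pt "-1 0 0 0.22 0 0 0" --pt "-1 0 0 0.256 0 0 0" --pt "0.3 0 0 0.256 0 0 0" --pt "1 0 0 0.256 0 0 0" --pt "1 0 0 0.256 0 0 0" --pt "1 0 0 0.256 0 0 0" --pt "1 0 0 0.256 0 0 0" --grip_force 40

```text
time_s: 17.45
position: [0.493, -0.2056, 0.0441]
orientation: [[0.07, 0.998, 0.001], [0.998, -0.07, -0.001], [-0.001, 0.001, -1.0]]
wrist_force: [-0.7, 0.3, 6.5]
grip_width: 0.0145
grip_force: 38.9
```

Emit:
drive_tool --pt "1 0 0 0 0 0 0" --pt "1 0 0 0 0 0 0" --pt "1 0 0 -0.1 0 0 0" --pt "1 0 0 -0.2 0 0 0" --pt "1 0 0 -0.3 0 0 0" --pt "1 0 0 -0.42 0 0 0" --pt "1 0 0 -0.52 0 0 0" --pt "1 0 0 -0.52 0 0 0"

```text
time_s: 18.45
position: [0.494, -0.206, 0.2019]
orientation: [[0.07, 0.998, 0.005], [0.998, -0.07, -0.002], [-0.002, 0.005, -1.0]]
wrist_force: [-0.1, -1.0, -2.3]
grip_width: 0.0144
grip_force: 39.3
```

Emit:
drive_tool --pt "1 0.12 0.08 0 0 0 0" --pt "1 0.24 0.16 0 0 0 0" --pt "1 0.369 0.233 0 0 0 0" --pt "1 0.369 0.233 0 0 0 0" --pt "1 0.369 0.233 0 0 0 0" --pt "1 0.369 0.233 0 0 0 0"

```text
time_s: 19.2
position: [0.5692, -0.1005, 0.1984]
orientation: [[0.071, 0.997, -0.001], [0.997, -0.071, 0.0], [-0.0, -0.001, -1.0]]
wrist_force: [-0.2, 1.1, -1.4]
grip_width: 0.0148
grip_force: 39.4
```

```bash
python3 plan.py .6304,-.0224,.16,-4 .6304,-.0224,.063,-4 .6304,-.0224,.2,-4; python3 - <<'E'
import sys;sys.argv=["","w3"]
exec(open("w.py").read())
E
```

```text
now [0.5692, -0.1005, 0.1984, -4.0737]
[0.6304, -0.0224, 0.16, -4.0] shift [0.274, 0.185, 0.128] turnz -0.0 rows>=1.7
[0.6304, -0.0224, 0.063, -4.0] shift [0.0, 0.0, 0.323] turnz -0.0 rows>=1.6
[0.6304, -0.0224, 0.2, -4.0] shift [0.0, 0.0, -0.457] turnz -0.0 rows>=2.2
```

View pics/w3.png

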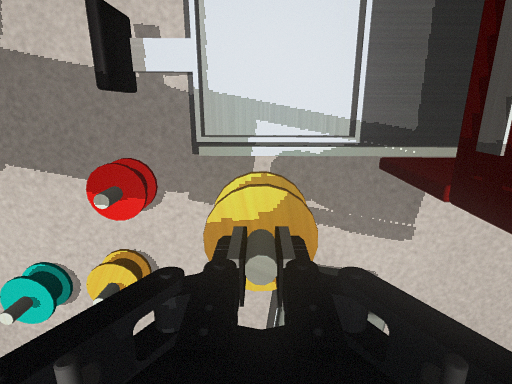

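Wrist view: spool held on its spindle at (261,255); tray inner floor between columns ~203 and ~357. Check its location from the point cloud.

```bash
python3 - <<'E'
import numpy as np
P=np.load("pics/w3P.npy")
for r in(60,100,125):
    print(r,[(c,P[r,c].round(3).tolist()) for c in range(188,212,3)],[(c,P[r,c].round(3).tolist()) for c in range(348,372,3)])
print([(r,P[r,280].round(3).tolist()) for r in range(120,160,3)])
E
```

```text
60 [(188, [0.506, 0.019, 0.027]), (191, [0.509, 0.018, 0.028]), (194, [0.514, 0.017, 0.037]), (197, [0.516, 0.017, 0.036]), (200, [0.516, 0.019, 0.02]), (203, [0.519, 0.019, 0.017]), (206, [0.522, 0.019, 0.018]), (209, [0.525, 0.019, 0.017])] [(348, [0.665, 0.008, 0.018]), (351, [0.668, 0.008, 0.017]), (354, [0.671, 0.008, 0.016]), (357, [0.672, 0.007, 0.024]), (360, [0.672, 0.006, 0.033]), (363, [0.673, 0.005, 0.038]), (366, [0.676, 0.005, 0.038]), (369, [0.689, 0.008, 0.009])]
100 [(188, [0.494, -0.018, -0.002]), (191, [0.499, -0.018, 0.009]), (194, [0.509, -0.02, 0.037]), (197, [0.512, -0.02, 0.038]), (200, [0.514, -0.02, 0.032]), (203, [0.514, -0.019, 0.016]), (206, [0.517, -0.02, 0.018]), (209, [0.52, -0.02, 0.017])] [(348, [0.665, -0.03, 0.017]), (351, [0.669, -0.031, 0.016]), (354, [0.669, -0.031, 0.025]), (357, [0.669, -0.031, 0.035]), (360, [0.671, -0.031, 0.037]), (363, [0.684, -0.032, 0.009]), (366, [0.687, -0.032, 0.009]), (369, [0.69, -0.032, 0.009])]
125 [(188, [0.49, -0.044, 0.0]), (191, [0.496, -0.044, 0.008]), (194, [0.499, -0.045, 0.009]), (197, [0.508, -0.044, 0.037]), (200, [0.512, -0.044, 0.038]), (203, [0.512, -0.045, 0.022]), (206, [0.514, -0.045, 0.016]), (209, [0.517, -0.045, 0.016])] [(348, [0.666, -0.056, 0.016]), (351, [0.667, -0.056, 0.022]), (354, [0.667, -0.055, 0.032]), (357, [0.669, -0.055, 0.037]), (360, [0.672, -0.055, 0.037]), (363, [0.684, -0.058, 0.009]), (366, [0.687, -0.058, 0.009]), (369, [0.691, -0.058, 0.009])]
[(120, [0.593, -0.046, 0.016]), (123, [0.593, -0.049, 0.017]), (126, [0.593, -0.052, 0.016]), (129, [0.593, -0.055, 0.016]), (132, [0.593, -0.058, 0.017]), (135, [0.592, -0.062, 0.015]), (138, [0.591, -0.062, 0.039]), (141, [0.591, -0.065, 0.038]), (144, [0.592, -0.072, 0.009]), (147, [0.592, -0.074, 0.02]), (150, [0.591, -0.077, 0.02]), (153, [0.591, -0.08, 0.021]), (156, [0.592, -0.087, -0.0]), (159, [0.592, -0.091, -0.001])]
```

Emit:
drive_tool --pt "1 0.09 0.06 0 0 0 0" --pt "1 0.18 0.12 0.03 0 0 0" --pt "1 0.272 0.185 0.1 0 0 0" --pt "1 0.272 0.185 0.128 0 0 0" --pt "1 0.272 0.185 0.128 0 0 0" --pt "1 0.272 0.185 0.2 0 0 0" --pt "1 0.272 0.185 0.3 0 0 0" --pt "1 0.272 0.185 0.36 0 0 0"

```text
time_s: 20.25
position: [0.6297, -0.0229, 0.0888]
orientation: [[0.071, 0.997, -0.002], [0.997, -0.071, 0.0], [0.0, -0.002, -1.0]]
wrist_force: [-0.7, -1.1, -1.8]
grip_width: 0.0144
grip_force: 39.6
```

```bash
python3 plan.py .630,-.0235,.0625,-4; python3 spools.py
```

```text
now [0.6297, -0.0229, 0.0888, -4.0738]
[0.63, -0.0235, 0.0625, -4.0] shift [-0.002, 0.001, 0.088] turnz -0.0 rows>=0.4
spool xy 0.3870 -0.2260 r 0.0309 z 0.0404 px [214, 124, 13, 17, 77]
spool xy 0.2145 0.3861 r 0.0497 z 0.0259 px [400, 147, 15, 28, 178]
spool xy 0.3937 0.2078 r 0.0308 z 0.0393 px [329, 175, 18, 18, 129]
spool xy 0.6354 -0.0128 r 0.0267 z 0.0843 px [239, 211, 14, 15, 100]
```

Emit:
drive_tool --pt "1 0 0 0.03 0 0 0" --pt "1 0 0 0.06 0 0 0" --pt "1 0 0 0.085 0 0 0" --pt "1 0 0 0.095 0 0 0" --pt "1 0 0 0.095 0 0 0"

```text
time_s: 20.92
position: [0.631, -0.0222, 0.0626]
orientation: [[0.07, 0.998, -0.0], [0.998, -0.07, -0.0], [-0.0, -0.0, -1.0]]
wrist_force: [0.1, 0.6, -1.7]
grip_width: 0.0148
grip_force: 39.6
```

Emit:
drive_tool --pt "1 0 0 0.005 0 0 0" --pt "0 0 0 0.005 0 0 0" --pt "-1 0 0 0.005 0 0 0" --pt "-1 0 0 0.005 0 0 0" --pt "-1 0 0 0.005 0 0 0" --pt "-1 0 0 -0.15 0 0 0" --pt "-1 0 0 -0.3 0 0 0" --pt "-1 0 0 -0.46 0 0 0"

```text
time_s: 21.92
position: [0.6307, -0.0221, 0.2018]
orientation: [[0.07, 0.998, -0.001], [0.998, -0.07, 0.0], [0.0, -0.001, -1.0]]
wrist_force: [0.1, -0.2, -1.1]
grip_width: 0.0852
grip_force: 0.0
```

```bash
python3 plan.py .5,-.13,.2,-4 .3855,-.2222,.12,-4; python3 spools.py
```

```text
now [0.6307, -0.0221, 0.2018, -4.0104]
[0.5, -0.13, 0.2, -4.0] shift [-0.389, -0.409, 0.006] turnz -0.0 rows>=2.7
[0.3855, -0.2222, 0.12, -4.0] shift [-0.333, -0.359, 0.267] turnz -0.0 rows>=2.7
spool xy 0.2125 0.3880 r 0.0484 z 0.0256 px [400, 147, 15, 28, 177]
spool xy 0.3938 0.2076 r 0.0311 z 0.0392 px [329, 175, 18, 18, 125]
spool xy 0.6309 -0.0215 r 0.0310 z 0.0569 px [235, 208, 18, 20, 216]
```

Emit:
drive_tool --pt "-1 -0.13 -0.136 0 0 0 0" --pt "-1 -0.26 -0.273 0 0 0 0" --pt "-1 -0.389 -0.409 0.006 0 0 0" --pt "-1 -0.389 -0.409 0.006 0 0 0"

```text
time_s: 22.48
position: [0.4979, -0.132, 0.1984]
orientation: [[0.074, 0.997, -0.001], [0.997, -0.074, -0.0], [-0.001, -0.001, -1.0]]
wrist_force: [1.1, -0.4, 0.0]
grip_width: 0.085
grip_force: 0.0
```

Emit:
drive_tool --pt "-1 -0.11 -0.12 0 0 0 0" --pt "-1 -0.22 -0.24 0 0 0 0" --pt "-1 -0.333 -0.359 0 0 0 0" --pt "-1 -0.333 -0.359 0.1 0 0 0" --pt "-1 -0.333 -0.359 0.2 0 0 0" --pt "-1 -0.333 -0.359 0.267 0 0 0" --pt "-1 -0.333 -0.359 0.267 0 0 0" --pt "-1 -0.333 -0.359 0.267 0 0 0"

```text
time_s: 23.48
position: [0.3869, -0.2223, 0.1199]
orientation: [[0.069, 0.998, 0.001], [0.998, -0.069, -0.001], [-0.001, 0.001, -1.0]]
wrist_force: [0.8, -0.9, 1.3]
grip_width: 0.0854
grip_force: 0.0
```

```bash
python3 plan.py .3855,-.2222,.044,-4; python3 spools.py; python3 -c "
from spools import *;find('side',(.002,-.001))"
```

```text
now [0.3869, -0.2223, 0.1199, -3.9842]
[0.3855, -0.2222, 0.044, -4.0] shift [0.0, -0.005, 0.253] turnz 0.0 rows>=1.2
spool xy 0.3873 -0.2223 r 0.0312 z 0.0398 px [215, 124, 17, 19, 158]
spool xy 0.2128 0.3866 r 0.0485 z 0.0264 px [400, 147, 15, 28, 179]
spool xy 0.3948 0.2082 r 0.0303 z 0.0396 px [331, 175, 16, 18, 81]
spool xy 0.6075 -0.0287 r 0.0302 z 0.0571 px [236, 201, 17, 19, 108]
spool xy 0.6060 -0.0327 r 0.0300 z 0.0562 px [276, 195, 17, 15, 161]
spool xy 0.3846 -0.2237 r 0.0320 z 0.0394 px [214, 249, 21, 23, 305]
```

The spool in the tray was knocked ~25 mm (still inside limits, against the right wall); the other two go in the left row.

Emit:
drive_tool --pt "-1 0 -0.003 0.13 0 0 0" --pt "-1 0 -0.003 0.22 0 0 0" --pt "-1 0 -0.003 0.253 0 0 0" --pt "0.3 0 -0.003 0.253 0 0 0" --pt "1 0 -0.003 0.253 0 0 0" --pt "1 0 -0.003 0.253 0 0 0" --pt "1 0 -0.003 0.253 0 0 0" --pt "1 0 -0.003 0.253 0 0 0"

```text
time_s: 24.58
position: [0.3858, -0.2225, 0.0437]
orientation: [[0.07, 0.998, 0.001], [0.998, -0.07, -0.001], [-0.001, 0.001, -1.0]]
wrist_force: [0.9, 1.0, 5.4]
grip_width: 0.0144
grip_force: 39.2
```

Emit:
drive_tool --pt "1 0 0 0 0 0 0" --pt "1 0 0 0 0 0 0" --pt "1 0 0 -0.1 0 0 0" --pt "1 0 0 -0.2 0 0 0" --pt "1 0 0 -0.3 0 0 0" --pt "1 0 0 -0.42 0 0 0" --pt "1 0 0 -0.52 0 0 0" --pt "1 0 0 -0.52 0 0 0"

```text
time_s: 25.58
position: [0.3863, -0.223, 0.2012]
orientation: [[0.07, 0.998, 0.004], [0.998, -0.07, -0.003], [-0.003, 0.004, -1.0]]
wrist_force: [-0.6, 0.0, -1.8]
grip_width: 0.0147
grip_force: 39.5
```

```bash
python3 plan.py .47,-.08,.2,-4 .559,.057,.2,-4 .559,.057,.0625,-4
```

```text
now [0.3863, -0.223, 0.2012, -4.0124]
[0.47, -0.08, 0.2, -4.0] shift [0.495, 0.245, 0.004] turnz -0.0 rows>=2.7
[0.559, 0.057, 0.2, -4.0] shift [0.476, 0.264, -0.0] turnz -0.0 rows>=2.6
[0.559, 0.057, 0.0625, -4.0] shift [0.0, 0.0, 0.458] turnz -0.0 rows>=2.2
```

Emit:
drive_tool --pt "1 0.165 0.082 0 0 0 0" --pt "1 0.33 0.163 0 0 0 0" --pt "1 0.495 0.245 0 0 0 0" --pt "1 0.495 0.245 0 0 0 0"

```text
time_s: 26.08
position: [0.4691, -0.0755, 0.1967]
orientation: [[0.065, 0.998, -0.003], [0.998, -0.065, 0.002], [0.002, -0.003, -1.0]]
wrist_force: [-0.8, -0.1, -0.8]
grip_width: 0.0147
grip_force: 39.5
```

Emit:
drive_tool --pt "1 0.16 0.09 0 0 0 0" --pt "1 0.32 0.18 0 0 0 0" --pt "1 0.476 0.264 0 0 0 0" --pt "1 0.476 0.264 0.1 0 0 0" --pt "1 0.476 0.264 0.2 0 0 0" --pt "1 0.476 0.264 0.3 0 0 0" --pt "1 0.476 0.264 0.36 0 0 0" --pt "1 0.476 0.264 0.36 0 0 0"

```text
time_s: 27.08
position: [0.556, 0.0573, 0.0885]
orientation: [[0.071, 0.998, -0.004], [0.998, -0.071, -0.0], [-0.001, -0.004, -1.0]]
wrist_force: [-0.2, 0.2, -1.4]
grip_width: 0.0143
grip_force: 39.7
```

```bash
python3 plan.py .559,.057,.0615,-4; python3 spools.py;python3 -c "
from spools import *;find('side',(.002,-.001))"
```

```text
now [0.556, 0.0573, 0.0885, -4.0431]
[0.559, 0.057, 0.0615, -4.0] shift [-0.0, 0.01, 0.09] turnz -0.0 rows>=0.4
spool xy 0.2135 0.3891 r 0.0482 z 0.0261 px [400, 147, 15, 28, 178]
spool xy 0.3944 0.2076 r 0.0311 z 0.0398 px [329, 175, 18, 18, 142]
spool xy 0.6090 -0.0317 r 0.0305 z 0.0575 px [236, 201, 13, 19, 112]
spool xy 0.2108 0.3862 r 0.0476 z 0.0259 px [160, 140, 21, 15, 116]
spool xy 0.3888 0.2046 r 0.0318 z 0.0396 px [209, 162, 16, 16, 152]
spool xy 0.5556 0.0533 r 0.0299 z 0.0855 px [258, 175, 16, 16, 155]
spool xy 0.6062 -0.0327 r 0.0312 z 0.0571 px [276, 194, 18, 16, 173]
```

Emit:
drive_tool --pt "1 0 0 0.03 0 0 0" --pt "1 0 0 0.06 0 0 0" --pt "1 0 0 0.085 0 0 0" --pt "1 0 0 0.097 0 0 0" --pt "1 0 0 0.097 0 0 0"

```text
time_s: 27.8
position: [0.5578, 0.0579, 0.0615]
orientation: [[0.07, 0.998, -0.0], [0.998, -0.07, -0.0], [-0.0, -0.0, -1.0]]
wrist_force: [0.2, -0.6, -1.4]
grip_width: 0.0144
grip_force: 39.7
```

Emit:
drive_tool --pt "1 0 0 0.004 0 0 0" --pt "0 0 0 0.004 0 0 0" --pt "-1 0 0 0.004 0 0 0" --pt "-1 0 0 0.004 0 0 0" --pt "-1 0 0 0.004 0 0 0" --pt "-1 0 0 -0.15 0 0 0" --pt "-1 0 0 -0.3 0 0 0" --pt "-1 0 0 -0.46 0 0 0"

```text
time_s: 28.8
position: [0.5575, 0.0578, 0.2009]
orientation: [[0.07, 0.998, -0.001], [0.998, -0.07, -0.0], [-0.0, -0.001, -1.0]]
wrist_force: [0.8, 0.2, 0.4]
grip_width: 0.0856
grip_force: 0.0
```

```bash
python3 plan.py .393,.207,.2,-4 .393,.207,.044,-4; python3 spools.py;python3 -c "
from spools import *;find('side',(.002,-.001))"
```

```text
now [0.5575, 0.0578, 0.2009, -4.0098]
[0.393, 0.207, 0.2, -4.0] shift [0.458, -0.582, 0.003] turnz -0.0 rows>=3.6
[0.393, 0.207, 0.044, -4.0] shift [0.0, 0.0, 0.52] turnz -0.0 rows>=2.5
spool xy 0.2134 0.3880 r 0.0473 z 0.0257 px [400, 147, 15, 28, 178]
spool xy 0.3947 0.2066 r 0.0309 z 0.0408 px [329, 175, 18, 18, 141]
spool xy 0.5573 0.0592 r 0.0314 z 0.0571 px [269, 198, 16, 20, 108]
spool xy 0.6073 -0.0289 r 0.0311 z 0.0569 px [236, 201, 18, 19, 182]
spool xy 0.2125 0.3817 r 0.0489 z 0.0255 px [160, 140, 21, 15, 115]
spool xy 0.3915 0.2045 r 0.0326 z 0.0393 px [209, 162, 16, 16, 154]
spool xy 0.5559 0.0538 r 0.0313 z 0.0566 px [258, 180, 16, 17, 177]
spool xy 0.6056 -0.0321 r 0.0316 z 0.0568 px [276, 194, 17, 16, 169]
```

Emit:
drive_tool --pt "-1 0.114 -0.145 0 0 0 0" --pt "-1 0.229 -0.29 0 0 0 0" --pt "-1 0.343 -0.435 0 0 0 0" --pt "-1 0.458 -0.58 0 0 0 0" --pt "-1 0.458 -0.58 0.1 0 0 0" --pt "-1 0.458 -0.58 0.2 0 0 0" --pt "-1 0.458 -0.58 0.267 0 0 0" --pt "-1 0.458 -0.58 0.267 0 0 0"

```text
time_s: 29.9
position: [0.3923, 0.2065, 0.1178]
orientation: [[0.07, 0.998, -0.004], [0.998, -0.07, -0.001], [-0.002, -0.004, -1.0]]
wrist_force: [-0.1, -0.5, 0.1]
grip_width: 0.0852
grip_force: 0.0
```

```bash
python3 plan.py .393,.207,.044,-4; python3 spools.py
```

```text
now [0.3923, 0.2065, 0.1178, -4.0001]
[0.393, 0.207, 0.044, -4.0] shift [0.002, 0.002, 0.246] turnz -0.0 rows>=1.2
spool xy 0.2125 0.3881 r 0.0481 z 0.0257 px [400, 147, 15, 28, 180]
spool xy 0.3951 0.2096 r 0.0297 z 0.0404 px [330, 180, 17, 14, 75]
spool xy 0.6074 -0.0285 r 0.0304 z 0.0566 px [236, 201, 17, 19, 133]
```

Emit:
drive_tool --pt "-1 0.002 0.002 0.13 0 0 0" --pt "-1 0.002 0.002 0.22 0 0 0" --pt "-1 0.002 0.002 0.25 0 0 0" --pt "0.3 0.002 0.002 0.25 0 0 0" --pt "1 0.002 0.002 0.25 0 0 0" --pt "1 0.002 0.002 0.25 0 0 0" --pt "1 0.002 0.002 0.25 0 0 0" --pt "1 0.002 0.002 0.25 0 0 0"

```text
time_s: 30.95
position: [0.3951, 0.2078, 0.0454]
orientation: [[0.07, 0.998, 0.001], [0.998, -0.07, 0.0], [0.0, 0.001, -1.0]]
wrist_force: [-1.0, -0.5, 6.1]
grip_width: 0.0148
grip_force: 39.0
```

Emit:
drive_tool --pt "1 0 0 0 0 0 0" --pt "1 0 0 0 0 0 0" --pt "1 0 0 -0.1 0 0 0" --pt "1 0 0 -0.2 0 0 0" --pt "1 0 0 -0.3 0 0 0" --pt "1 0 0 -0.42 0 0 0" --pt "1 0 0 -0.52 0 0 0" --pt "1 0 0 -0.52 0 0 0"

```text
time_s: 31.95
position: [0.396, 0.2082, 0.2031]
orientation: [[0.07, 0.998, 0.004], [0.998, -0.07, 0.002], [0.002, 0.004, -1.0]]
wrist_force: [-0.2, 0.2, -1.6]
grip_width: 0.0142
grip_force: 39.3
```

```bash
python3 plan.py .51,.13,.2,-4 .635,.052,.2,-4 .635,.052,.0625,-4; python3 -c "
from spools import *;find('side',(.002,-.001))"
```

```text
now [0.396, 0.2082, 0.2031, -4.0095]
[0.51, 0.13, 0.2, -4.0] shift [-0.233, 0.397, 0.01] turnz -0.0 rows>=2.2
[0.635, 0.052, 0.2, -4.0] shift [-0.23, 0.434, -0.0] turnz -0.0 rows>=2.4
[0.635, 0.052, 0.0625, -4.0] shift [0.0, 0.0, 0.458] turnz -0.0 rows>=2.2
spool xy 0.2111 0.3844 r 0.0490 z 0.0262 px [160, 140, 21, 15, 116]
spool xy 0.5557 0.0545 r 0.0311 z 0.0567 px [258, 179, 17, 18, 180]
spool xy 0.6073 -0.0330 r 0.0306 z 0.0567 px [276, 195, 17, 15, 167]
```

Emit:
drive_tool --pt "1 -0.078 0.132 0 0 0 0" --pt "1 -0.155 0.265 0 0 0 0" --pt "1 -0.233 0.397 0.01 0 0 0" --pt "1 -0.233 0.397 0.01 0 0 0"

```text
time_s: 32.5
position: [0.5088, 0.1273, 0.1944]
orientation: [[0.073, 0.997, -0.004], [0.997, -0.073, -0.001], [-0.002, -0.004, -1.0]]
wrist_force: [-0.6, -0.7, -2.5]
grip_width: 0.0145
grip_force: 39.5
```

Emit:
drive_tool --pt "1 -0.077 0.145 0 0 0 0" --pt "1 -0.154 0.29 0 0 0 0" --pt "1 -0.23 0.437 0 0 0 0" --pt "1 -0.23 0.437 0.05 0 0 0" --pt "1 -0.23 0.437 0.15 0 0 0" --pt "1 -0.23 0.437 0.26 0 0 0" --pt "1 -0.23 0.437 0.34 0 0 0" --pt "1 -0.23 0.437 0.34 0 0 0"

```text
time_s: 33.5
position: [0.6303, 0.0526, 0.0912]
orientation: [[0.069, 0.998, -0.008], [0.998, -0.069, 0.0], [-0.0, -0.008, -1.0]]
wrist_force: [-1.0, 0.1, -1.0]
grip_width: 0.0144
grip_force: 39.8
```

```bash
python3 plan.py .635,.052,.0615,-4; python3 -c "
from spools import *;find('side',(.002,-.001))"
```

```text
now [0.6303, 0.0526, 0.0912, -3.9599]
[0.635, 0.052, 0.0615, -4.0] shift [-0.001, 0.016, 0.099] turnz 0.0 rows>=0.5
spool xy 0.2108 0.3829 r 0.0470 z 0.0259 px [160, 140, 21, 15, 115]
spool xy 0.6283 0.0485 r 0.0308 z 0.0849 px [278, 173, 17, 17, 182]
spool xy 0.5583 0.0526 r 0.0309 z 0.0570 px [258, 180, 16, 17, 162]
spool xy 0.6065 -0.0320 r 0.0312 z 0.0566 px [276, 194, 17, 16, 181]
```

Emit:
drive_tool --pt "1 0 0.005 0 0 0 0" --pt "1 0 0.005 0 0 0 0" --pt "1 0 0.005 0.03 0 0 0" --pt "1 0 0.005 0.06 0 0 0" --pt "1 0 0.005 0.085 0 0 0" --pt "1 0 0.005 0.1 0 0 0" --pt "1 0 0.005 0.1 0 0 0"

```text
time_s: 34.42
position: [0.6354, 0.0514, 0.0649]
orientation: [[0.07, 0.998, -0.001], [0.998, -0.07, -0.0], [-0.0, -0.001, -1.0]]
wrist_force: [0.0, 0.2, -1.2]
grip_width: 0.0143
grip_force: 39.8
```

Emit:
drive_tool --pt "1 0 0 0.005 0 0 0" --pt "1 0 0 0.009 0 0 0" --pt "0 0 0 0.009 0 0 0" --pt "-1 0 0 0.009 0 0 0" --pt "-1 0 0 0.009 0 0 0" --pt "-1 0 0 0.009 0 0 0" --pt "-1 0 0 -0.2 0 0 0" --pt "-1 0 0 -0.4 0 0 0"

```text
time_s: 35.42
position: [0.6351, 0.0514, 0.1863]
orientation: [[0.07, 0.998, -0.002], [0.998, -0.07, 0.0], [-0.0, -0.002, -1.0]]
wrist_force: [2.0, -0.3, 0.2]
grip_width: 0.0856
grip_force: 0.0
```

Emit:
drive_tool --pt "-1 0.02 -0.2 -0.05 0 0 0" --pt "-1 0.02 -0.4 -0.05 0 0 0" --pt "-1 0.02 -0.62 -0.05 0 0 0" --pt "-1 0.02 -0.62 -0.05 0 0 0"

```text
time_s: 35.92
position: [0.4463, 0.0708, 0.1993]
orientation: [[0.069, 0.998, -0.002], [0.998, -0.069, 0.0], [-0.0, -0.002, -1.0]]
wrist_force: [1.3, 0.6, 0.1]
grip_width: 0.0854
grip_force: 0.0
```

```bash
python3 plan.py .4445,.0275,.2,-3.9 .4445,.0275,.047,-3.9; python3 spools.py; python3 - <<'E'
from spools import *
p,P=find('side',(.002,-.001));cv2.imwrite("pics/s5.png",cv2.resize(p[150:300,180:380],(800,600)))
E
```

```text
now [0.4463, 0.0708, 0.1993, -3.9577]
[0.4445, 0.0275, 0.2, -3.9] shift [-0.145, 0.004, -0.002] turnz -0.0 rows>=0.7
[0.4445, 0.0275, 0.047, -3.9] shift [0.0, 0.0, 0.51] turnz -0.0 rows>=2.4
spool xy 0.2136 0.3877 r 0.0490 z 0.0261 px [400, 147, 15, 28, 178]
spool xy 0.5588 0.0605 r 0.0294 z 0.0575 px [269, 199, 16, 19, 83]
spool xy 0.6072 -0.0294 r 0.0311 z 0.0577 px [236, 201, 18, 19, 169]
spool xy 0.6371 0.0530 r 0.0296 z 0.0570 px [256, 222, 18, 17, 173]
spool xy 0.2105 0.3851 r 0.0479 z 0.0262 px [160, 140, 21, 15, 115]
spool xy 0.6192 0.0095 r 0.0749 z 0.0565 px [276, 178, 21, 32, 349]
spool xy 0.5570 0.0531 r 0.0295 z 0.0571 px [258, 180, 16, 11, 108]
```

View pics/s5.png

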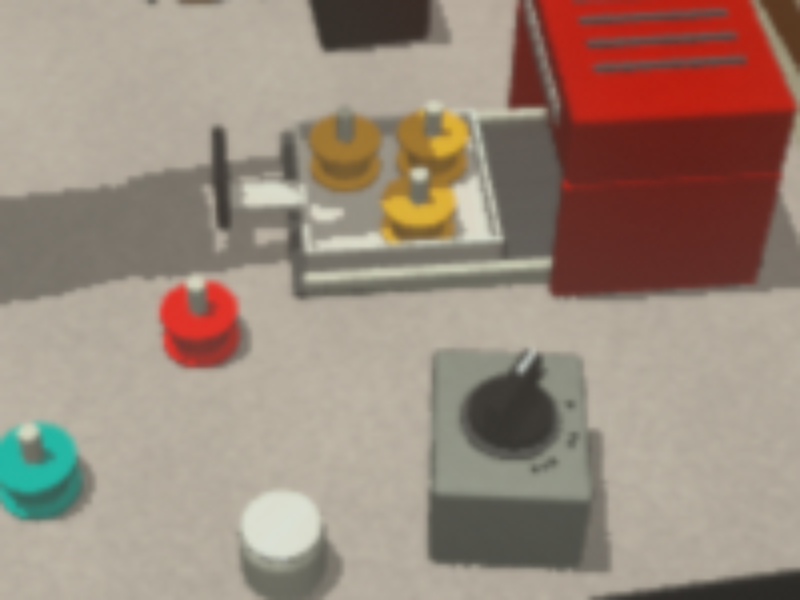

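Side crop: all three brass spools stand in the tray at (345,150), (433,145), (418,210); selector still at bar. Grip the handle and push home.

Emit:
drive_tool --pt "-1 -0.145 0.004 0 0 0 0" --pt "-1 -0.145 0.004 0.1 0 0 0" --pt "-1 -0.145 0.004 0.25 0 0 0" --pt "-1 -0.145 0.004 0.4 0 0 0" --pt "-1 -0.145 0.004 0.48 0 0 0" --pt "-1 -0.145 0.004 0.508 0 0 0" --pt "-1 -0.145 0.004 0.508 0 0 0"

```text
time_s: 36.9
position: [0.4499, 0.0268, 0.0485]
orientation: [[0.07, 0.998, -0.0], [0.998, -0.07, -0.0], [-0.0, -0.0, -1.0]]
wrist_force: [1.2, 0.1, 0.1]
grip_width: 0.0854
grip_force: 0.0
```

Emit:
drive_tool --pt "0 0 0 0 0 0 0" --pt "0.4 0 0 0 0 0 0" --pt "0.7 0 0 0 0 0 0" --pt "1 0 0 0 0 0 0" --pt "1 0 0 0 0 0 0" --pt "1 0 0 0 0 0 0" --pt "1 0 0 0 0 0 0" --pt "1 0 0 0 0 0 0"

```text
time_s: 37.9
position: [0.4493, 0.027, 0.0487]
orientation: [[0.07, 0.998, 0.001], [0.998, -0.07, -0.0], [0.0, 0.001, -1.0]]
wrist_force: [-1.0, -0.5, 5.2]
grip_width: 0.0113
grip_force: 40.6
```

Emit:
drive_tool --pt "1 0 0.01 0 0 0 0" --pt "1 0 0.03 0 0 0 0" --pt "1 0 0.06 0 0 0 0" --pt "1 0 0.09 0 0 0 0" --pt "1 0 0.12 0 0 0 0" --pt "1 0 0.15 0 0 0 0" --pt "1 0 0.18 0 0 0 0" --pt "1 0 0.2 0 0 0 0"

```text
time_s: 38.9
position: [0.5095, 0.0225, 0.0486]
orientation: [[0.07, 0.998, 0.001], [0.998, -0.07, -0.0], [-0.0, 0.001, -1.0]]
wrist_force: [-1.3, -0.2, 7.0]
grip_width: 0.0117
grip_force: 40.8
```

```bash
python3 plan.py .615,.0156,.047,-3.9; python3 spools.py
```

```text
now [0.5095, 0.0225, 0.0486, -4.0176]
[0.615, 0.0156, 0.047, -3.9] shift [0.002, 0.353, 0.005] turnz -0.001 rows>=1.7
spool xy 0.2135 0.3877 r 0.0488 z 0.0258 px [400, 147, 15, 28, 180]
spool xy 0.6223 0.0541 r 0.0300 z 0.0568 px [258, 217, 18, 19, 131]
spool xy 0.6684 -0.0315 r 0.0301 z 0.0572 px [226, 218, 19, 17, 160]
spool xy 0.6887 0.0493 r 0.0260 z 0.0568 px [249, 236, 15, 12, 70]
```

Emit:
drive_tool --pt "1 0 0.02 0 0 0 0" --pt "1 0 0.06 0 0 0 0" --pt "1 0 0.11 0 0 0 0" --pt "1 0 0.16 0 0 0 0" --pt "1 0 0.21 0 0 0 0" --pt "1 0 0.26 0 0 0 0" --pt "1 0 0.31 0 0 0 0" --pt "1 0 0.34 0 0 0 0"

```text
time_s: 39.95
position: [0.6113, 0.015, 0.0487]
orientation: [[0.07, 0.998, 0.001], [0.998, -0.07, -0.001], [-0.001, 0.001, -1.0]]
wrist_force: [-1.2, -3.6, 8.0]
grip_width: 0.0115
grip_force: 41.1
```

Emit:
drive_tool --pt "1 0 0.015 0 0 0 0" --pt "1 0 0.03 0 0 0 0" --pt "1 0 0.045 0 0 0 0" --pt "1 0 0.055 0 0 0 0" --pt "1 0 0.06 0 0 0 0" --pt "1 0 0.06 0 0 0 0"

```text
time_s: 40.7
position: [0.6289, 0.0137, 0.0487]
orientation: [[0.07, 0.998, 0.001], [0.998, -0.07, -0.001], [-0.001, 0.001, -1.0]]
wrist_force: [-0.0, -3.2, 4.9]
grip_width: 0.0117
grip_force: 40.7
```

Emit:
drive_tool --pt "1 0 0.01 0 0 0 0" --pt "1 0 0.02 0 0 0 0" --pt "1 0 0.025 0 0 0 0" --pt "1 0 0.025 0 0 0 0"

```text
time_s: 41.2
position: [0.6348, 0.0133, 0.0487]
orientation: [[0.07, 0.998, -0.003], [0.998, -0.07, -0.001], [-0.001, -0.003, -1.0]]
wrist_force: [-9.4, -3.6, 11.6]
grip_width: 0.0112
grip_force: 41.8
```

Emit:
drive_tool --pt "1 0 0.007 0 0 0 0" --pt "1 0 0.014 0 0 0 0" --pt "1 0 0.014 0 0 0 0"

```text
time_s: 41.58
position: [0.6347, 0.0133, 0.0486]
orientation: [[0.07, 0.997, -0.012], [0.998, -0.07, -0.001], [-0.001, -0.012, -1.0]]
wrist_force: [-35.9, -2.1, 30.8]
grip_width: 0.0114
grip_force: 46.9
```

At the stop. Ease off, release, rise.

Emit:
drive_tool --pt "1 0 -0.018 0 0 0 0" --pt "0.5 0 -0.018 0 0 0 0" --pt "-1 0 -0.018 0 0 0 0" --pt "-1 0 -0.018 0 0 0 0" --pt "-1 0 -0.018 0 0 0 0" --pt "-1 0 -0.018 -0.2 0 0 0" --pt "-1 0 -0.018 -0.4 0 0 0" --pt "-1 0 -0.018 -0.6 0 0 0"

```text
time_s: 42.58
position: [0.6346, 0.014, 0.23]
orientation: [[0.07, 0.998, -0.0], [0.998, -0.07, 0.0], [0.0, -0.0, -1.0]]
wrist_force: [1.0, -0.4, 0.4]
grip_width: 0.0854
grip_force: 0.0
```

```bash
python3 plan.py .62,-.13,.25,-20 .6216,-.2955,.25,-42 .6216,-.2955,.112,-42; python3 - <<'E'
from h import *
p,d,P=look("scene");Q=P+[-.002,.0025,0];m=(np.hypot(Q[...,0]-.635,Q[...,1]-.0133)<.05)&(abs(Q[...,2]-.079)<.006)
t=Q[m];print(len(t),cv2.minAreaRect(t[:,:2].astype(np.float32)*1000))
q,_,_=look("side");cv2.imwrite("pics/c6.png",np.hstack([cv2.resize(p[140:290,130:330],(400,300)),cv2.resize(q[130:280,200:400],(400,300))]))
E
```

```text
now [0.6346, 0.014, 0.23, -4.0078]
[0.62, -0.13, 0.25, -20.0] shift [-0.482, -0.015, -0.067] turnz 0.089 rows>=2.3
[0.6216, -0.2955, 0.25, -42.0] shift [-0.517, 0.194, -0.0] turnz 0.122 rows>=2.6
[0.6216, -0.2955, 0.112, -42.0] shift [0.0, 0.0, 0.46] turnz -0.0 rows>=2.2
65 ((632.611328125, 15.466680526733398), (65.31156921386719, 13.229333877563477), 86.82434844970703)
```

View pics/c6.png

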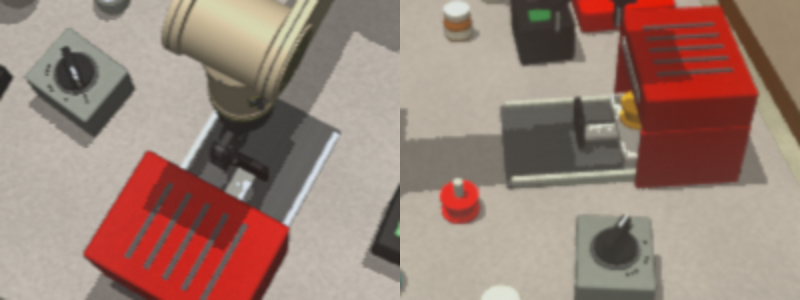

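The carriage is home with spools under the hood (yellow at (628,110) of the crop), selector at off. Now the selector.

Emit:
drive_tool --pt "-1 -0.16 -0.005 -0.022 0 0 0.03" --pt "-1 -0.32 -0.01 -0.045 0 0 0.06" --pt "-1 -0.482 -0.015 -0.067 0 0 0.089" --pt "-1 -0.482 -0.015 -0.067 0 0 0.089"

```text
time_s: 43.18
position: [0.62, -0.1336, 0.2488]
orientation: [[0.347, 0.938, 0.001], [0.938, -0.347, -0.001], [-0.001, 0.001, -1.0]]
wrist_force: [-0.1, 0.3, -0.5]
grip_width: 0.0852
grip_force: 0.0
```

Emit:
drive_tool --pt "-1 -0.17 0.065 0 0 0 0.04" --pt "-1 -0.34 0.13 0 0 0 0.08" --pt "-1 -0.517 0.194 0 0 0 0.122" --pt "-1 -0.517 0.194 0 0 0 0.122" --pt "-1 -0.517 0.194 0 0 0 0.122" --pt "-1 -0.517 0.194 0 0 0 0.122"

```text
time_s: 43.92
position: [0.6222, -0.2939, 0.2484]
orientation: [[0.667, 0.745, 0.0], [0.745, -0.667, 0.0], [0.0, -0.0, -1.0]]
wrist_force: [-0.1, 0.2, 0.5]
grip_width: 0.0853
grip_force: 0.0
```

```bash
python3 plan.py .6216,-.2952,.112,-42
```

```text
now [0.6222, -0.2939, 0.2484, -41.8384]
[0.6216, -0.2952, 0.112, -42.0] shift [-0.005, 0.001, 0.455] turnz 0.001 rows>=2.2
```

Emit:
drive_tool --pt "-1 -0.003 0.001 0.12 0 0 0" --pt "-1 -0.003 0.001 0.24 0 0 0" --pt "-1 -0.003 0.001 0.36 0 0 0" --pt "-1 -0.003 0.001 0.43 0 0 0" --pt "-1 -0.003 0.001 0.453 0 0 0" --pt "-1 -0.003 0.001 0.453 0 0 0"

```text
time_s: 44.68
position: [0.6218, -0.2964, 0.1133]
orientation: [[0.669, 0.744, 0.001], [0.744, -0.669, -0.0], [0.0, 0.001, -1.0]]
wrist_force: [-0.7, 0.0, 0.5]
grip_width: 0.0854
grip_force: 0.0
```

Emit:
drive_tool --pt "0 0 0 0 0 0 0" --pt "0.6 0 0 0 0 0 0" --pt "1 0 0 0 0 0 0" --pt "1 0 0 0 0 0 0" --pt "1 0 0 0 0 0 0" --pt "1 0 0 0 0 0 0" --pt "1 0 0 0 0 0 0" --pt "1 0 0 0 0 0 0" --grip_force 60

```text
time_s: 45.68
position: [0.6212, -0.2964, 0.113]
orientation: [[0.669, 0.743, -0.0], [0.743, -0.669, 0.0], [-0.0, -0.0, -1.0]]
wrist_force: [-4.6, 2.0, 6.3]
grip_width: 0.0125
grip_force: 59.5
```

Emit:
drive_tool --pt "1 0 0 0 0 0 0.032" --pt "1 0 0 0 0 0 0.064" --pt "1 0 0 0 0 0 0.096" --pt "1 0 0 0 0 0 0.128" --pt "1 0 0 0 0 0 0.16" --pt "1 0 0 0 0 0 0.192" --pt "1 0 0 0 0 0 0.223" --pt "1 0 0 0 0 0 0.223"

```text
time_s: 46.68
position: [0.6209, -0.2959, 0.113]
orientation: [[0.991, 0.136, -0.001], [0.136, -0.991, 0.001], [-0.001, -0.001, -1.0]]
wrist_force: [-6.1, 5.4, 6.9]
grip_width: 0.0132
grip_force: 59.7
```

Emit:
drive_tool --pt "1 0 0 0 0 0 0.032" --pt "1 0 0 0 0 0 0.064" --pt "1 0 0 0 0 0 0.096" --pt "1 0 0 0 0 0 0.128" --pt "1 0 0 0 0 0 0.16" --pt "1 0 0 0 0 0 0.192" --pt "1 0 0 0 0 0 0.223" --pt "1 0 0 0 0 0 0.223"

```text
time_s: 47.68
position: [0.621, -0.2953, 0.113]
orientation: [[0.845, -0.535, -0.001], [-0.535, -0.845, 0.002], [-0.002, -0.001, -1.0]]
wrist_force: [-6.2, 6.9, 7.2]
grip_width: 0.0128
grip_force: 59.8
```

```bash
python3 plan.py
```

```text
now [0.621, -0.2953, 0.113, -122.3201]
```

Release, rise, and check.

Emit:
drive_tool --pt "0.3 0 0 0 0 0 0" --pt "-1 0 0 0 0 0 0" --pt "-1 0 0 0 0 0 0" --pt "-1 0 0 0 0 0 0" --pt "-1 0 0 -0.15 0 0 0" --pt "-1 0 0 -0.3 0 0 0" --pt "-1 0 0 -0.5 0 0 0" --pt "-1 0 0 -0.5 0 0 0"

```text
time_s: 48.68
position: [0.6241, -0.2981, 0.2709]
orientation: [[0.845, -0.534, 0.011], [-0.534, -0.846, -0.006], [0.013, -0.001, -1.0]]
wrist_force: [-0.0, 0.6, 1.3]
grip_width: 0.0854
grip_force: 0.0
```

Emit:
drive_tool --pt "-1 -0.25 0.2 -0.05 0 0 0" --pt "-1 -0.4 0.2 -0.05 0 0 0" --pt "-1 -0.4 0.2 -0.05 0 0 0" --pt "-1 -0.4 0.2 -0.05 0 0 0"

```text
time_s: 49.18
position: [0.4878, -0.2833, 0.278]
orientation: [[0.845, -0.534, 0.001], [-0.534, -0.845, -0.001], [0.002, -0.0, -1.0]]
wrist_force: [0.3, 0.3, 1.1]
grip_width: 0.0851
grip_force: 0.0
```

```bash
python3 - <<'E'
from h import *
p,d,P=look("scene");Q=P+[-.002,.0025,0];m=(np.hypot(Q[...,0]-.635,Q[...,1]-.0133)<.05)&(abs(Q[...,2]-.079)<.006)
t=Q[m];print(len(t),cv2.minAreaRect(t[:,:2].astype(np.float32)*1000))
m=(np.hypot(Q[...,0]-.6216,Q[...,1]+.295)<.04)&(abs(Q[...,2]-.136)<.008);t=Q[m];print(len(t),cv2.minAreaRect(t[:,:2].astype(np.float32)*1000))
q,e,_=look("side");cv2.imwrite("pics/c7.png",np.hstack([cv2.resize(p[100:300,130:330],(400,400)),cv2.resize(q[100:300,200:400],(400,400))]))
s=state();print(s["time_s"],s["position"],s["wrist_force"])
E
```

```text
79 ((632.6748657226562, 13.792213439941406), (69.69151306152344, 12.9138765335083), 86.8719711303711)
94 ((621.3999633789062, -294.2392272949219), (16.997425079345703, 60.16389083862305), 57.74692916870117)
49.275 [ 0.48897348 -0.28355562  0.27788675] [0.21498006 0.50073285 0.18358734]
```

View pics/c7.png

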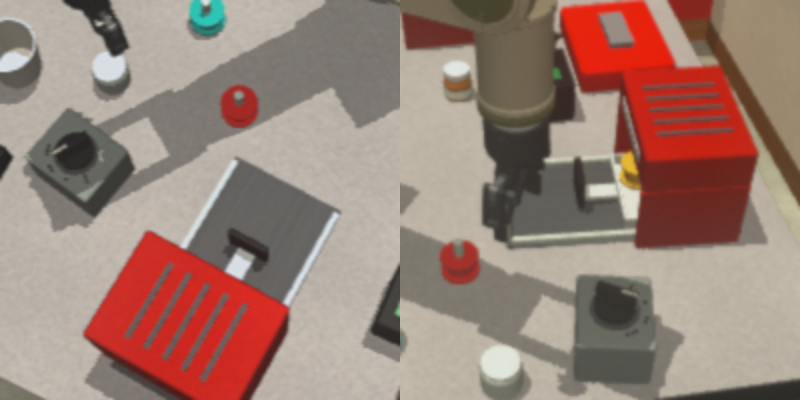

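The pointer sits at −32.3° (two dots), and the carriage is home, since its measured travel between the two stops is 0.190 m.

```bash
python3 -c "
from plant import *;print(job_done())"
```

```text
the job is handed in; nothing more can be done
None
```

The job is handed in at about 49 s. All three brass spools stand in the carriage, which is fully home, and the selector is at two dots; I have not seen the judge's result.

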